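# Put the rolling-pin set away on its stand

### The job

Put the rolling-pin set away on its stand: first drop both wooden guide rings into the clear tube so that they lie flat one on top of the other, then press the rolling pin down past the two sprung jaws until its handles sit fully home in the forks, across the tube's mouth. Leave the jars and the other things on the ledge where they are.

Things in the scene. Friction and masses are not known exactly. Their poses are not given: they have to be found in the camera images.
- pin_center (a point): Centre of the wooden rolling pin (on its axis, half-way along). x axis = the pin's long axis. Barrel 110 mm long, 36 mm in diameter; a turned handle 20 mm in diameter and 45 mm long at each end; 200 mm overall, 160 g. Both ends are alike. It starts lying on the ledge (axis 18 mm up), on the robot's left, and rolls if pushed.
- ring_a_mid (a point): Centre (half-way up) of one of two identical wooden guide rings: outside diameter 60 mm, 36 mm thick, 22 mm hole, z axis = the ring's axis, 75 g. Starts lying flat on the ledge, on the robot's right, among two glass jars.
- ring_b_mid (a point): Centre (half-way up) of the other, identical guide ring; lying flat likewise.
- seat (a point): Where the centre of the pin lies when fully home: midway between the two forks, 127 mm above the ledge, right above the tube. Axes as the stand's: y along the seated pin, x across it, z up. The steel stand is fixed; base 90 x 170 x 10 mm. Between the fork posts (y = -64 to +64 mm) there is only the tube, so fingers that close along x have room there.
- fork_left (a point): Middle of the floor of the fork at the stand's +y end (y = +72 mm), 117 mm above the ledge; axes as the stand's. A 16 mm wide post with a slot 24 mm across x for the pin's 20 mm handle. On the -x side a fixed prong, inner face at x = -12 mm, top 160 mm above the ledge and leaning outwards; on the +x side the hinged jaw.
- fork_right (a point): The same for the fork at the stand's -y end (y = -72 mm).
- tube_floor (a point): Centre of the floor of the clear plastic tube in the middle of the stand, 10 mm above the ledge, right below the seat. Axes as the stand's. Bore 65 mm, room for both rings (72 mm high together).
- tube_mouth (a point): Centre of the tube's rim, 92 mm above the ledge, 82 mm above the tube's floor, 35 mm below the seat. The top 6 mm flare from the 65 mm bore to a mouth of 73 mm inside, 81 mm outside. With the pin in the forks no ring can pass.
- jaw_left (a joint): Angle (rad) of the sprung jaw of the fork at +y: 0 = closed (upright), up to 0.35 pushed out towards the stand's +x. Hinged along y 82 mm above the ledge, its top 162 mm up. Its nose reaches over the handle to x = +5 mm; above the nose a steep ramp, x = 5 to 13 mm, 144 to 160 mm above the ledge. A handle pressed down at x = 0 pushes it out and it springs back over; 7 to 20 N for both.
- jaw_right (a joint): The same for the jaw at the stand's -y end.
- jar_a_mid (a point): Centre of a squat glass jar with a steel lid, 68 mm wide, 68 mm high, standing among the rings. Bystander.
- jar_b_mid (a point): Centre of the second such jar. Bystander.
- strainer_mid (a point): Middle of the bowl of the aluminium tea strainer, 70 mm wide, 30 mm high, with a 90 mm handle along its y axis, beyond the stand. Bystander.
- mug_mid (a point): Centre of a white mug, 80 mm wide, 85 mm high, beyond the stand. Bystander.
- tin_mid (a point): Centre of a plain metal tin, 72 mm wide, 80 mm high, at the far right. Bystander.
There are look-alikes about, which are no part of the job. Leave any orange or turquoise look-alike of the part that bears ring_a_mid alone.

How it is judged:
By the outcome, as a careful person would: the job done as asked, in the order asked, and still so for the second after the job is handed in, with the robot touching nothing.
It also fails if it takes over 67 s, if anything falls off the work surface, if the arm or the gripper's body presses on something with over 40 N, if the wrist force passes 120 N, or if a joint passes its speed limit or range.

### The arm

A 7-joint arm with a two-finger parallel gripper is mounted at the origin on the work surface. World frame = base frame: x ahead of the robot, y to its left, z up, the work surface at z = 0. Lengths are in m, angles in rad, forces in N, time in s.
With the tool pointing down it reaches from about 0.425 to 0.975 m from the base axis. Payload 16.7 kg.
Tool frame: the origin (TCP) lies on the centre line of the jaws, within the pads' length; the fingertips stand 11 mm ahead of it and the grasp point (between the pads) lies 8 mm behind it; z points along the fingers, y is the line along which they close (so a half turn about z gives the same grasp; the last joint's range is limited). The gripper opens to 85 mm and grips with 20 to 120 N. Pads are 22 mm wide; open, the fingers measure 114 mm over their backs; the gripper's body (76 mm by 85 mm) begins 54 mm behind the grasp point. The pads swing forward as they close: fully open they stand 13 mm farther back than shut.
Start: joints at [1.077, 0.426, 0.074, 1.606, -0.034, 1.111, -0.067], TCP at [0.228, -0.635, 0.206] pointing down, gripper open.
Joint ranges: [-2.85, 2.85], [-0.5, 2.14], [-1.23, 1.37], [0.21, 2.46], [-1.02, 4.16], [0.16, 2.05], [-2.73, 2.73]. Speed limits (rad/s): [1.89, 1.89, 2.39, 2.39, 3.01, 3.01, 3.01].

### API

Orientations are given as [roll, pitch, yaw] about the fixed x, y, z axes, in that order (R = Rz(yaw) Ry(pitch) Rx(roll)).
In Python, from rig import r, cams, job, finder gives the robot as it stands.
- The arm moves only by the tool arm_command, never from a script. Its arguments are lists of equal length, an entry for each row: "slide": the shift along the tool's x, y, z in cm, a list of three; "rotation": the turn, a rotation vector about the tool's x, y, z in rad, a list of three. A call has 1 to 10 rows; each row shifts and turns the commanded pose from where the row before left it, along the tool's axes as they then stand; what a row does not reach is not made up. A row lasts 1/12 s, in which the tool goes at most 41.7 mm and 7.16 degrees, less where a joint would pass 70% of its speed; a pose out of reach is approached as far as the arm can. A call is refused whole if a number of a shift passes 4.17 or a number of a turn 0.125, either way. A call with a gripper value outside its range is refused whole. "gripper" is the closure, from 0 (fully open) to 1 (shut), set as the call begins (left out, the last holds). The fingers move at their own pace and stop on an object; the grip force is fixed at half the most. Time passes only in rows, so rows that do not move let the fingers close. It gives the time, the measured TCP pose, the force, the opening and the grip force at its end, in the units of the state.
- r.get_state(): the state, without advancing time (a new reading comes with each control period).
- cams.get_image(name): name is "scene" or "top" or "wrist"; returns the picture (420x560x3 uint8, red, green, blue); there is no depth.
- cams.get_calibration(name): a dict with "vfov" (degrees; the focal length in pixels is half the picture's height over the tangent of half this angle, whatever the lens; pixels are square), "cx", "cy" (the principal point, pixels), "k1" (the pictures are not rectified: a ray, as slopes to the right and down, at radius r is drawn at 1 + k1 r^2 times it, then the intrinsics apply), "R" (3x3) and "t" (3): a world point X has camera coordinates R X + t. Camera axes: x right, y down, z forward; pixel columns grow to the right and rows downward; lengths in m; the calibration is good to about 2 mm. A picture is of the moment at which its call begins: read the wrist's pose just before it. get_calibration takes no time and is no camera call; for the wrist camera it gives the pose at the moment of the call.
- job.job_done(): hands the job in; it is judged then, once.
Trained networks look in the newest picture that a camera, given by its name, has taken for a name from the list of things; names that differ only in an ending like _2 or _b are one class to them, and where a whole thing is asked for, a point or a joint stands for the part that bears it (a point fixed in the world has none). Each returns a list of dicts, best first, with "confidence" (0 to 1); they miss things now and then, are a little off and sometimes report something else, mostly with a low value. They report only what shows in the picture. A call takes as long as a camera call. They do not tell look-alikes from the thing itself.
- finder.search_frame(camera, thing): "rect" ([left, top, right, bottom] in pixels, round what is visible of it).
- finder.silhouettes(camera, thing): "region" (420x560 bool, what is visible of it) and "rect" ([left, top, right, bottom] in pixels, round what is visible of it).
The state is a dict: "clock": time; "joint_pos": joint angles; "qvel": joint speeds; "effort": joint torques, N m; "tcp_pos": TCP position; "orientation": TCP orientation; "ft_force": force on the tool from outside, world axes, zero at the start; "ft_torque": the same for the moment, N m; "opening": finger opening in m; "gripper_force": force on a finger pad.
Only numpy, scipy, OpenCV 4.12 (cv2) and the standard library are available. Lean on these libraries where they do the work, as an engineer would, in place of code of your own. Each camera call takes 0.05 s, during which the arm holds its last target. There are 200 camera calls.

## Working session

There is one attempt and no reset: what is moved stays moved. The work goes in short steps, Python scripts to look and compute and a tool call to move; the robot and the scene stay as the last step left them, time stands still between calls to the robot, and variables do not carry over. Pictures are saved under pics/ and viewed, at most 10 in all, crops included, and the job is handed in when it is done.

Besides the shell and the picture viewer there is one more tool, called after "Request:" as name(argument=value, ...), one argument or row to a line, values as JSON. arm_command: Moves the arm, as the interface text tells. Its arguments: {"type":"object","properties":{"slide":{"type":"array","items":{"type":"array","items":{"type":"number"}}},"rotation":{"type":"array","items":{"type":"array","items":{"type":"number"}}},"gripper":{"type":"number"}},"required":["slide","rotation"]}

```bash
ls; mkdir -p pics; python3 - <<'E'
from rig import r,cams,job,finder
import cv2
s=r.get_state(); print(s)
for n in("scene","top"):
    im=cams.get_image(n); cv2.imwrite(f"pics/{n}0.png",im[:,:,::-1]); c=cams.get_calibration(n); print(n,c)
E
```

```text
pics
{'clock': 0.0, 'joint_pos': array([ 1.0764687 ,  0.42670951,  0.07384987,  1.60659384, -0.0340619 ,
        1.11075503, -0.06711337]), 'qvel': array([ 0.00049458, -0.00054774, -0.00055131,  0.00022459, -0.0004259 ,
        0.00015595,  0.00011924]), 'effort': array([ 7.58007100e-04, -9.49816847e+01,  3.76084685e+00, -4.63504028e+01,
        1.91953406e-02,  1.02536808e-02,  2.77274694e-05]), 'tcp_pos': array([ 0.22799455, -0.63488939,  0.20503139]), 'orientation': array([-3.14039168e+00,  1.21406233e-04,  3.44800938e-01]), 'ft_force': array([ 1.4241133 ,  0.0308575 , -0.28025513]), 'ft_torque': array([-0.01807294, -0.01633154,  0.0230445 ]), 'gripper_force': 0.0, 'opening': 0.08540434840075355}
scene {'vfov': 50.78787036156218, 'cx': 269.9726217777109, 'cy': 202.69775626487043, 'k1': -0.10278188645438989, 'R': array([[-0.75429031,  0.65649281, -0.00795718],
       [ 0.50492741,  0.5723145 , -0.64614582],
       [-0.41963608, -0.49139934, -0.7631725 ]]), 't': array([ 0.49127311, -0.18221737,  1.53549947])}
top {'vfov': 43.9209415885614, 'cx': 277.08555670846357, 'cy': 200.8576567189216, 'k1': -0.10255143393979362, 'R': array([[ 0.00713611, -0.99986586,  0.01474269],
       [-0.98527012, -0.00954942, -0.17073842],
       [ 0.1708563 , -0.01330712, -0.98520609]]), 't': array([-0.0868182 ,  0.57580551,  1.43706999])}
```

View pics/top0.png

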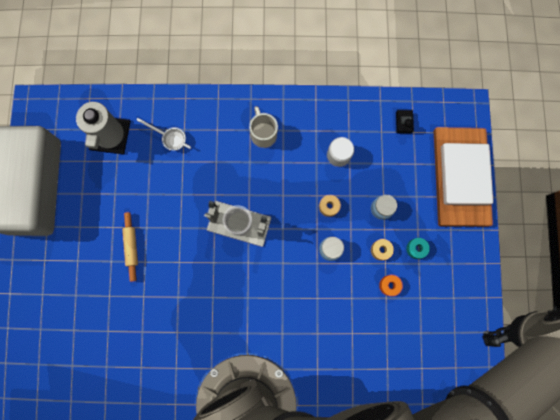

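View pics/scene0.png

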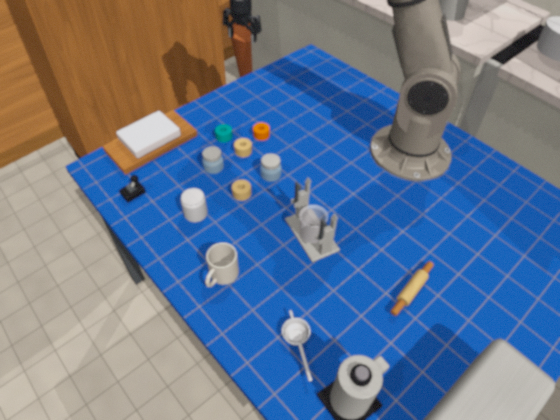

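```bash
cat > h.py <<'E'
import numpy as np, cv2
from scipy.optimize import least_squares
from rig import r,cams,job,finder
def proj(c,X):
    X=np.atleast_2d(X); p=X@np.array(c["R"]).T+np.array(c["t"]); s=p[:,:2]/p[:,2:]
    s=s*(1+c["k1"]*(s**2).sum(1,keepdims=True)); f=210/np.tan(np.radians(c["vfov"]/2))
    return s*f+[c["cx"],c["cy"]]
def back(c,uv,z):
    "world point at height z seen at pixel uv"
    g=least_squares(lambda q:(proj(c,[q[0],q[1],z])-uv).ravel(),[0.6,0.]); return np.r_[g.x,z]
def cyl(x,y,z0,z1,rad,n=48):
    a=np.linspace(0,2*np.pi,n,endpoint=False)
    return np.vstack([np.c_[x+rad*np.cos(a),y+rad*np.sin(a),0*a+z] for z in(z0,z1)])
def hullc(uv):
    h=cv2.convexHull(uv.astype(np.float32)); m=cv2.moments(h); return np.array([m["m10"]/m["m00"],m["m01"]/m["m00"]])
def masks(cam,thing,img=True):
    if img: cams.get_image(cam)
    return finder.silhouettes(cam,thing)
def cen(m):
    cs,_=cv2.findContours(m.astype(np.uint8),0,1); h=cv2.convexHull(max(cs,key=cv2.contourArea)).astype(np.float32)
    M=cv2.moments(h); return np.array([M["m10"]/M["m00"],M["m01"]/M["m00"]])
def fitcyl(c,uv,z0,z1,rad):
    g=least_squares(lambda q:hullc(proj(c,cyl(q[0],q[1],z0,z1,rad)))-uv,back(c,uv,(z0+z1)/2)[:2],diff_step=1e-4); return g.x
E
python3 - <<'E'
from h import *
np.set_printoptions(precision=4,suppress=True)
for cam in("top","scene"):
    c=cams.get_calibration(cam); im=cams.get_image(cam)
    for th,z1,rad in(("ring_a_mid",.036,.03),("jar_a_mid",.068,.034)):
        for d in finder.silhouettes(cam,th):
            if d["region"].sum()<20: continue
            u=cen(d["region"]); print(cam,th,round(d["confidence"],2),u,fitcyl(c,u,0,z1,rad),im[d["region"]].mean(0))
    for th in("pin_center","jaw_left","jaw_right","tube_mouth"):
        for d in finder.silhouettes(cam,th):
            if d["region"].sum()<5: continue
            m=d["region"]; u=cen(m); x=cv2.fitLine(np.argwhere(m)[:,::-1].astype(np.float32),cv2.DIST_L2,0,.01,.01).ravel()
            print(cam,th,round(d["confidence"],2),u,d["rect"],x, back(c,u,.018)[:2])
t=cams.get_image("top")[175:265,190:290]; s=cams.get_image("scene")[170:270,275:350]
o=np.hstack([cv2.resize(t,(445,400),interpolation=2),cv2.resize(s,(300,400),interpolation=2)])
cv2.imwrite("pics/stand.png",o[:,:,::-1])
E
```

```text
top ring_a_mid 0.82 [381.752  249.1446] [ 0.4431 -0.386 ] [196.0714 168.3956 112.1731]
top ring_a_mid 0.73 [390.3103 285.2771] [ 0.3395 -0.4086] [188.1364 102.9975  44.846 ]
top ring_a_mid 0.66 [417.68   248.5615] [ 0.4452 -0.4919] [ 29.2596 126.6015 124.7969]
top ring_a_mid 0.2 [237.2133 221.7989] [0.5191 0.0325] [128.9928 129.5185 125.7459]
top jar_a_mid 0.81 [330.974  248.3137] [ 0.4429 -0.236 ] [178.4774 182.2851 178.3869]
top pin_center 0.62 [129.6138 246.9789] [122.1, 214.3, 137.6, 283.9] [  0.0938   0.9956 129.7438 247.1377] [0.4428 0.3426]
top jaw_left 0.54 [237.1799 221.6812] [203.6, 200.9, 268.8, 244.0] [  0.9567   0.2911 237.7073 221.9328] [0.5197 0.0328]
top tube_mouth 0.75 [237.9284 222.3074] [201.3, 200.2, 270.6, 246.4] [  0.9475   0.3198 238.1452 222.3676] [0.5179 0.0306]
scene ring_a_mid 0.86 [243.0832 146.9032] [ 0.4388 -0.3857] [187.242  161.2562 116.3986]
scene ring_a_mid 0.79 [261.0174 131.136 ] [ 0.3386 -0.4079] [199.9189 112.4324  14.2928]
scene ring_a_mid 0.67 [224.3101 132.917 ] [ 0.4428 -0.4879] [  2.5775 140.3605 143.3605]
scene jar_a_mid 0.87 [270.4358 166.5232] [ 0.4416 -0.2382] [148.8378 158.577  167.8809]
scene jar_a_mid 0.57 [243.305  146.9261] [ 0.4489 -0.3704] [178.7398 156.163  121.1944]
scene pin_center 0.55 [411.8409 287.8263] [390.5, 260.4, 435.3, 317.6] [  0.5909  -0.8067 411.8818 288.0556] [0.4463 0.3429]
scene jaw_left 0.44 [321.5176 228.6918] [315.1, 219.4, 328.5, 242.2] [  0.1859  -0.9826 321.26   228.62  ] [0.4872 0.0422]
scene jaw_left 0.26 [312.022  221.3863] [288.8, 178.1, 337.9, 258.5] [  0.3818   0.9242 311.3932 225.1338] [0.4891 0.0043]
scene jaw_right 0.46 [296.241  192.1165] [292.5, 181.8, 301.5, 201.8] [  0.1077  -0.9942 296.1974 191.7763] [ 0.4445 -0.1116]
scene tube_mouth 0.95 [312.1394 220.6477] [284.3, 179.3, 339.9, 261.4] [  0.3795   0.9252 311.5159 224.6404] [0.4869 0.0026]
```

View pics/stand.png

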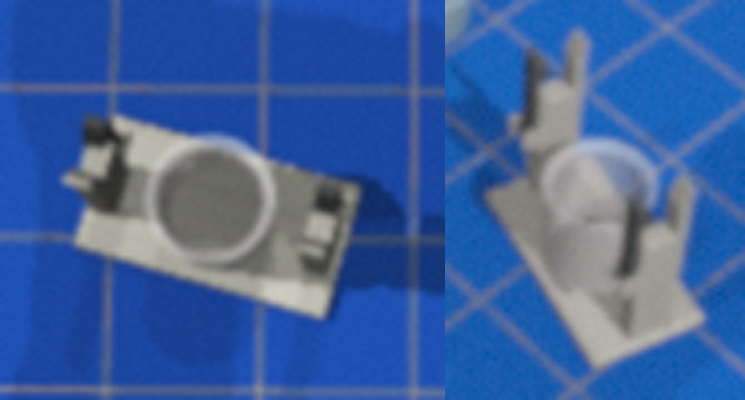

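```bash
cat >> h.py <<'E'
def stand_pts(q):
    c,s=np.cos(q[2]),np.sin(q[2]); L=np.array([[.045,.085,.01],[-.045,.085,.01],[-.045,-.085,.01],[.045,-.085,.01],[0,0,.092]])
    return np.c_[q[0]+c*L[:,0]-s*L[:,1],q[1]+s*L[:,0]+c*L[:,1],L[:,2]]
E
python3 - <<'E'
from h import *
np.set_printoptions(precision=4,suppress=True)
ct,cs=cams.get_calibration("top"),cams.get_calibration("scene")
T=np.array([[112,115],[80,243],[325,318],[358,183],[211,200]])/4.45-.4+[190,175]
S=(np.array([[597,367],[703,318],[485,190],[600,190]])-[445,0])/4-.4+[275,170]
f=lambda q,w=(1,1):np.r_[w[0]*(proj(ct,stand_pts(q))-T).ravel(),w[1]*(proj(cs,stand_pts(q)[[0,1,3,4]])-S).ravel()]
for w in((1,1),(1,0),(0,1)):
    g=least_squares(f,[.5,0,-.3],args=(w,)); print("stand",w,g.x,g.fun)
for cam,c in(("top",ct),("scene",cs)):
    im=cams.get_image(cam); h=cv2.cvtColor(im,cv2.COLOR_RGB2HSV)
    m=((h[...,0]>10)&(h[...,0]<28)&(h[...,1]>60)&(h[...,2]>100)).astype(np.uint8)
    n,l,st,ce=cv2.connectedComponentsWithStats(m)
    for i in range(1,n):
        if st[i,4]>60:
            u=cen(l==i); p=fitcyl(c,u,0,.036,.03)
            if .3<p[0]<.75 and abs(p[1])<.6: print(cam,u,st[i],p)
    # pin: fit centre + yaw from colour mask centroid, ends
    M=[d for d in finder.silhouettes(cam,"pin_center")][0]["region"]
    P=np.argwhere(M)[:,::-1].astype(float); mu,_,V=np.linalg.svd(P-P.mean(0),full_matrices=False)
    t=(P-P.mean(0))@V[0]; e=[P.mean(0)+V[0]*k for k in(t.min(),t.max())]
    a,b=[back(c,x,.018) for x in e]; d=a-b; print("pin",cam,(a+b)/2,np.linalg.norm(d),np.arctan2(d[1],d[0]))
E
```

```text
stand (1, 1) [ 0.5171  0.0296 -0.265 ] [ 0.1413  0.0643 -1.5649  0.6641 -0.3629 -0.3345  0.6446  0.3467 -0.3494
 -0.4131 -0.7345 -0.4821  0.2491 -0.0664 -0.3418  0.9727 -0.4025 -1.3716]
stand (1, 0) [ 0.5173  0.0288 -0.2635] [ 0.4028  0.037  -1.2583  0.6486 -0.0312 -0.4325  0.9299  0.2387 -0.0359
 -0.4786 -0.     -0.      0.     -0.     -0.      0.     -0.     -0.    ]
stand (0, 1) [ 0.5169  0.031  -0.2717] [-0.     -0.     -0.      0.     -0.     -0.      0.      0.     -0.
 -0.     -0.5895 -0.2221  0.513   0.3412  0.121   1.066  -0.0239 -1.1246]
top [329.4266 205.1198] [319 195  21  21 310] [ 0.5706 -0.2352]
top [129.3612 246.4693] [123 213  14  68 566] [0.4442 0.343 ]
top [381.8598 249.2685] [371 239  22  21 327] [ 0.4427 -0.3864]
top [390.8756 285.0591] [381 276  21  19 285] [ 0.3401 -0.4102]
pin top [0.4463 0.3426 0.018 ] 0.20426927800077577 0.14619504520112217
scene [261.0296 130.7278] [254 123  15  16 197] [ 0.3371 -0.4096]
scene [242.4698 147.0951] [234 139  17  18 244] [ 0.4409 -0.3863]
scene [240.8071 189.5232] [232 180  18  20 295] [ 0.5684 -0.2356]
scene [411.6143 288.083 ] [392 263  40  51 604] [0.4476 0.3428]
pin scene [0.442  0.3424 0.018 ] 0.20614301987053826 -2.998431842887511
```

```bash
cat > plan.py <<'E'
import sys; from h import *
from scipy.spatial.transform import Rotation as Ro
def plan(*way,n0=1):
    "way: (x,y,z,yaw,step_cm) ; rows for arm_command from the measured pose"
    s=r.get_state(); p=np.array(s["tcp_pos"]); R=Ro.from_euler("xyz",s["orientation"]); S=[];T=[]
    for x,y,z,yaw,st in way:
        G=Ro.from_euler("xyz",[np.pi,0,yaw]); d=np.array([x,y,z])-p; w=(R.inv()*G).as_rotvec()
        n=max(int(np.ceil(np.abs(R.inv().apply(d)).max()*100/st)),int(np.ceil(np.linalg.norm(w)/.12)),int(np.ceil(np.linalg.norm(d)*100/4.1)),1)
        for i in range(n):
            a=np.round(R.inv().apply((np.array([x,y,z])-p)/(n-i))*100,2); b=np.round((R.inv()*G).as_rotvec()/(n-i),3)
            S.append(a.tolist());T.append(b.tolist()); p=p+R.apply(a/100); R=R*Ro.from_rotvec(b)
    for i in range(0,len(S),10): print('slide',S[i:i+10],'\nrot',T[i:i+10])
plan(*eval(sys.argv[1]))
E
python3 plan.py "[(.442,-.386,.15,1.306,3.5),(.442,-.386,.027,1.306,2.5)]"
```

```text
slide [[3.17, -1.8, 0.62], [3.35, -1.45, 0.62], [3.48, -1.09, 0.62], [3.58, -0.71, 0.62], [3.64, -0.32, 0.62], [3.65, 0.06, 0.62], [3.62, 0.45, 0.62], [3.55, 0.84, 0.62], [3.44, 1.21, 0.61], [0.0, -0.0, 2.46]] 
rot [[-0.0, -0.0, -0.107], [-0.0, -0.0, -0.107], [-0.0, -0.0, -0.107], [-0.0, -0.0, -0.107], [-0.0, -0.0, -0.107], [-0.0, -0.0, -0.107], [-0.0, -0.0, -0.106], [-0.0, -0.0, -0.107], [-0.0, -0.0, -0.106], [-0.0, -0.0, -0.0]]
slide [[0.0, -0.0, 2.46], [0.0, -0.0, 2.46], [0.0, -0.0, 2.46], [0.0, -0.0, 2.46]] 
rot [[-0.0, -0.0, -0.0], [-0.0, -0.0, -0.0], [-0.0, -0.0, -0.0], [-0.0, -0.0, -0.0]]
```

Request:
arm_command(
  slide=[
    [3.17,-1.8,0.62],
    [3.35,-1.45,0.62],
    [3.48,-1.09,0.62],
    [3.58,-0.71,0.62],
    [3.64,-0.32,0.62],
    [3.65,0.06,0.62],
    [3.62,0.45,0.62],
    [3.55,0.84,0.62],
    [3.44,1.21,0.61],
    [0,0,0],
  ],
  rotation=[
    [0,0,-0.107],
    [0,0,-0.107],
    [0,0,-0.107],
    [0,0,-0.107],
    [0,0,-0.107],
    [0,0,-0.107],
    [0,0,-0.106],
    [0,0,-0.107],
    [0,0,-0.106],
    [0,0,0],
  ],
)

```text
clock: 1.93
tcp_pos: [0.4468, -0.3794, 0.1493]
orientation: [3.141, -0.003, 1.321]
ft_force: [1.5, 0.9, 0.7]
opening: 0.0856
gripper_force: 0.0
```

```bash
python3 - <<'E'
from h import *
np.set_printoptions(precision=4,suppress=True)
s=r.get_state(); c=cams.get_calibration("wrist"); im=cams.get_image("wrist"); print(s["clock"],s["tcp_pos"],s["orientation"],s["qvel"])
for d in finder.silhouettes("wrist","ring_a_mid"):
    u=cen(d["region"]); print(round(d["confidence"],2),u,d["rect"],fitcyl(c,u,0,.036,.03),im[d["region"]].mean(0))
print(-np.array(c["R"]).T@c["t"]-s["tcp_pos"])
cv2.imwrite("pics/w1.png",im[:,:,::-1])
E
python3 plan.py "[(.442,-.386,.027,1.306,2.5)]"
```

```text
1.9333 [ 0.4468 -0.3794  0.1493] [ 3.141  -0.0031  1.3208] [ 0.0475 -0.0064  0.0854 -0.0153 -0.0073  0.024  -0.0482]
0.81 [273.1807 198.6461] [243.5, 166.7, 302.0, 231.2] [ 0.4394 -0.387 ] [234.2188 214.844  150.1506]
0.77 [299.9772 282.4376] [274.7, 250.8, 325.7, 312.2] [ 0.4434 -0.4921] [ 12.3226 181.9756 202.2598]
[0.0195 0.0748 0.1683]
slide [[-0.03, -0.01, 2.46], [-0.03, -0.01, 2.46], [-0.03, -0.01, 2.46], [-0.03, -0.01, 2.46], [-0.03, -0.02, 2.45]] 
rot [[-0.0, -0.0, 0.0], [-0.0, -0.0, 0.001], [-0.0, -0.0, 0.0], [-0.0, -0.0, 0.001], [-0.0, -0.001, 0.0]]
```

View pics/w1.png

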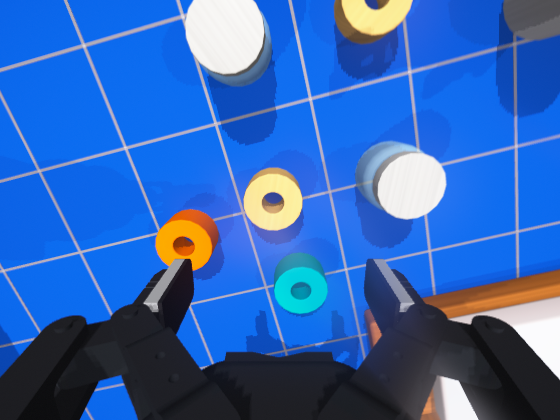

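Request:
arm_command(
  slide=[
    [0,0,2.5],
    [0,0,2.5],
    [0,0,2.5],
    [0,0,2.5],
    [0,0,2.3],
    [0,0,0],
    [0,0,0],
  ],
  rotation=[
    [0,0,0],
    [0,0,0],
    [0,0,0],
    [0,0,0],
    [0,0,0],
    [0,0,0],
    [0,0,0],
  ],
)

```text
clock: 2.62
tcp_pos: [0.4408, -0.3866, 0.0266]
orientation: [-3.14, -0.0, 1.304]
ft_force: [-1.0, -0.6, 0.1]
opening: 0.0854
gripper_force: 0.0
```

Request:
arm_command(
  slide=[
    [0,0,0],
    [0,0,0],
    [0,0,0],
    [0,0,0],
    [0,0,0],
    [0,0,0],
  ],
  rotation=[
    [0,0,0],
    [0,0,0],
    [0,0,0],
    [0,0,0],
    [0,0,0],
    [0,0,0],
  ],
  gripper=1,
)

```text
clock: 3.12
tcp_pos: [0.4421, -0.3862, 0.0275]
orientation: [3.141, 0.0, 1.306]
ft_force: [0.1, -0.7, 1.0]
opening: 0.0121
gripper_force: 0.0
```

```bash
python3 plan.py "[(.442,-.386,.1,1.306,2.5),(.47,-.2,.235,1.306,3.8),(.517,.030,.235,1.306,3.8)]"
```

```text
slide [[0.0, -0.0, -2.42], [0.01, -0.01, -2.42], [0.0, -0.0, -2.41], [3.11, -0.36, -2.25], [3.11, -0.36, -2.25], [3.12, -0.37, -2.25], [3.11, -0.36, -2.25], [3.12, -0.37, -2.25], [3.11, -0.36, -2.26], [3.35, -0.21, -0.0]] 
rot [[0.0, 0.0, -0.0], [0.0, 0.0, -0.0], [0.001, 0.0, -0.0], [-0.0, 0.0, -0.0], [-0.0, 0.0, -0.0], [-0.0, 0.0, -0.0], [-0.0, 0.0, -0.0], [-0.0, 0.0, -0.0], [-0.0, 0.0, -0.0], [-0.0, 0.0, -0.0]]
slide [[3.35, -0.21, -0.0], [3.35, -0.21, -0.0], [3.34, -0.21, -0.0], [3.35, -0.22, -0.0], [3.34, -0.21, -0.0], [3.35, -0.22, -0.0]] 
rot [[-0.0, 0.0, -0.0], [-0.0, 0.0, -0.0], [-0.0, 0.0, -0.0], [-0.0, 0.0, -0.0], [-0.0, 0.0, -0.0], [-0.0, 0.0, -0.0]]
```

```bash
python3 - <<'E'
from h import *
np.set_printoptions(precision=4,suppress=True)
print(r.get_state()["opening"],r.get_state()["gripper_force"])
for cam in ("top","scene","wrist"):
    c=cams.get_calibration(cam); im=cams.get_image(cam); cv2.imwrite(f"pics/g1{cam}.png",im[:,:,::-1])
    for d in finder.silhouettes(cam,"ring_a_mid"):
        u=cen(d["region"]); print(cam,round(d["confidence"],2),u,fitcyl(c,u,0,.036,.03),im[d["region"]].mean(0))
E
```

```text
0.012130490720231805 0.0
top 0.6 [375.9388 249.609 ] [ 0.4416 -0.369 ] [180.9379 151.8261 103.3665]
scene 0.66 [261.0362 131.1761] [ 0.3387 -0.4077] [200.4667 111.0533  15.1289]
scene 0.6 [243.3235 147.4154] [ 0.4398 -0.3831] [178.7719 153.5247 111.5361]
wrist 0.95 [135.0978 295.3322] [ 0.3377 -0.4019] [227.1308 123.3144   3.7062]
wrist 0.57 [273.7771 237.8682] [ 0.4397 -0.3843] [232.8915 210.4083 148.3755]
wrist 0.47 [281.0263 345.8406] [ 0.4215 -0.4689] [ 0.8915 78.938  80.3721]
```

View pics/g1wrist.png

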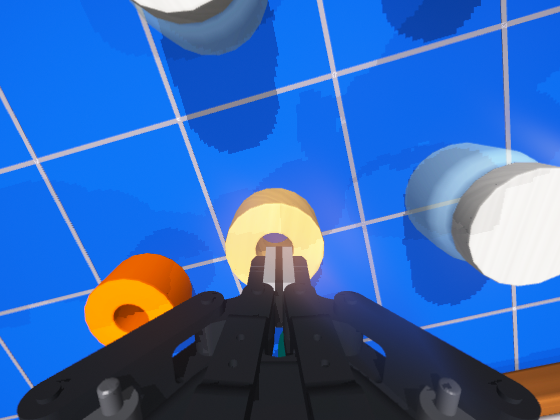

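```bash
python3 - <<'E'
from h import *
s=r.get_state(); c=cams.get_calibration("wrist"); p=s["tcp_pos"]; print(p,s["opening"],s["ft_force"])
for dz in(-.02,-.011,0,.008,.02): print(dz,proj(c,p+[0,0,dz]))
E
cd pics; python3 -c "
import cv2;i=cv2.imread('g1wrist.png')[170:330,200:350];cv2.imwrite('c.png',cv2.resize(i,None,fx=4,fy=3.7,interpolation=2))"
```

```text
[ 0.4420093  -0.38600601  0.02699261] -0.00012342212947895855 [ 0.08239857 -0.70169599  0.54366338]
-0.02 [[278.21433931 229.36477822]]
-0.011 [[278.18617217 234.62657055]]
0 [[278.14817218 241.72502271]]
0.008 [[278.11769215 247.41859226]]
0.02 [[278.06667489 256.9481589 ]]
```

View pics/c.png

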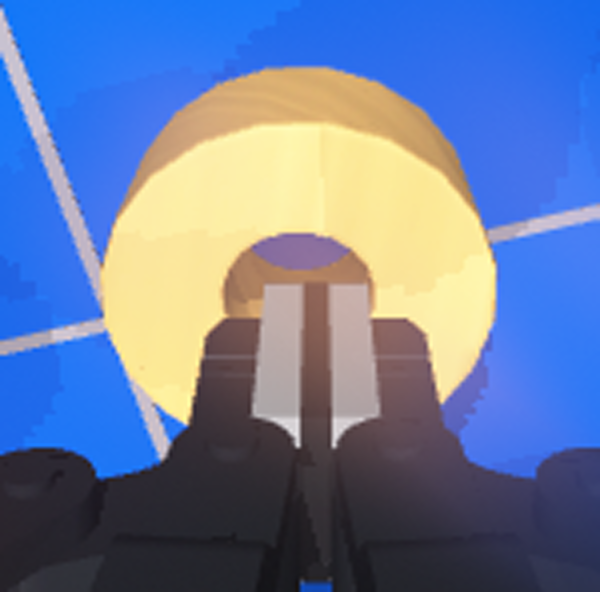

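```bash
python3 - <<'E'
from h import *
from scipy.spatial.transform import Rotation as Ro
s=r.get_state(); c=cams.get_calibration("wrist"); p=s["tcp_pos"]; im=cams.get_image("wrist"); R=Ro.from_euler("xyz",s["orientation"])
a=im[205:305,235:320]; a=cv2.resize(a,None,fx=4,fy=4,interpolation=2)
sc=cams.get_image("scene"); cs=cams.get_calibration("scene"); u,v=proj(cs,p)[0].astype(int); b=cv2.resize(sc[v-40:v+40,u-30:u+30],(300,400),interpolation=2)
cv2.imwrite("pics/c2.png",np.hstack([a,b])[:,:,::-1])
for k in(.011,0,-.011): print(k,[ (dz,proj(c,p+R.apply([k,0,-dz]))[0].round(1)) for dz in(-.011,0,.009,.018)])
print("ring top front/back/hole",proj(c,[[.4405,-.386,.036],[.4405,-.386,.0]]))
print("scene",u,v,[proj(cs,p+[0,0,dz])[0].round(1) for dz in(-.011,0,.01,.02)])
E
```

```text
0.011 [(-0.011, array([278.2, 218.9])), (0, array([278.1, 225.2])), (0.009, array([278.1, 231. ])), (0.018, array([278. , 237.3]))]
0 [(-0.011, array([278.2, 234.6])), (0, array([278.1, 241.7])), (0.009, array([278.1, 248.2])), (0.018, array([278.1, 255.3]))]
-0.011 [(-0.011, array([278.2, 249.8])), (0, array([278.2, 257.6])), (0.009, array([278.1, 264.7])), (0.018, array([278.1, 272.5]))]
ring top front/back/hole [[275.6524042  248.76927417]
 [276.17626411 226.08753928]]
scene 242 145 [array([242.3, 147.7]), array([242.1, 145.3]), array([242. , 143.2]), array([241.8, 141. ])]
```

View pics/c2.png

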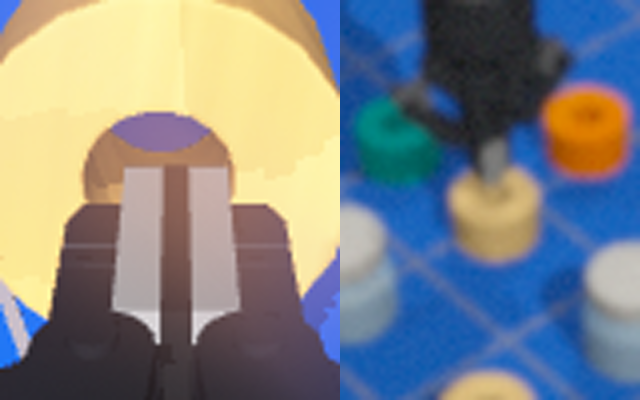

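Request:
arm_command(
  slide=[
    [0,0,-2],
    [0,0,-2],
    [0,0,-1],
  ],
  rotation=[
    [0,0,0],
    [0,0,0],
    [0,0,0],
  ],
)

```text
clock: 3.77
tcp_pos: [0.4426, -0.3864, 0.0788]
orientation: [3.14, 0.0, 1.306]
ft_force: [1.0, -0.4, 0.1]
opening: -0.0002
gripper_force: 0.0
```

Request:
arm_command(
  slide=[
    [0,0,0],
    [0,0,0],
    [0,0,0],
    [0,0,0],
    [0,0,0],
    [0,0,0],
    [0,0,0],
  ],
  rotation=[
    [0,0,0],
    [0,0,0],
    [0,0,0],
    [0,0,0],
    [0,0,0],
    [0,0,0],
    [0,0,0],
  ],
  gripper=0,
)

```text
clock: 4.35
tcp_pos: [0.4419, -0.3859, 0.0766]
orientation: [-3.141, -0.0, 1.306]
ft_force: [0.6, -0.7, 0.2]
opening: 0.0831
gripper_force: 0.0
```

```bash
python3 - <<'E'
from h import *
np.set_printoptions(precision=4,suppress=True)
print(r.get_state()["tcp_pos"],r.get_state()["opening"])
for cam in ("top","wrist"):
    c=cams.get_calibration(cam); im=cams.get_image(cam)
    for d in finder.silhouettes(cam,"ring_a_mid"):
        u=cen(d["region"]); print(cam,round(d["confidence"],2),u,fitcyl(c,u,0,.036,.03),im[d["region"]].mean(0))
E
```

```text
[ 0.4419 -0.3859  0.0766] 0.08305699660657212
top 0.67 [378.3483 249.5581] [ 0.4418 -0.3761] [172.0336 148.2015 105.5597]
wrist 0.81 [311.0403 317.358 ] [ 0.4438 -0.4907] [  8.707  180.2029 188.4509]
wrist 0.77 [275.3362 214.8871] [ 0.4394 -0.3867] [238.0616 216.9478 152.2089]
wrist 0.58 [165.9537 263.3805] [ 0.3389 -0.4055] [222.88   122.8161   5.2461]
```

Request:
arm_command(
  slide=[
    [0,0.2,2],
    [0,0,2],
    [0,0,1],
    [0,0,0.8],
    [0,0,0.4],
    [0,0,0],
    [0,0,0],
  ],
  rotation=[
    [0,0,0],
    [0,0,0],
    [0,0,0],
    [0,0,0],
    [0,0,0],
    [0,0,0],
    [0,0,0],
  ],
)

```text
clock: 5.13
tcp_pos: [0.4442, -0.3867, 0.0155]
orientation: [3.141, 0.0, 1.306]
ft_force: [0.5, 0.6, 0.7]
opening: 0.0855
gripper_force: 0.0
```

Request:
arm_command(
  slide=[
    [0,0,0],
    [0,0,0],
    [0,0,0],
    [0,0,0],
    [0,0,0],
    [0,0,0],
  ],
  rotation=[
    [0,0,0],
    [0,0,0],
    [0,0,0],
    [0,0,0],
    [0,0,0],
    [0,0,0],
  ],
  gripper=1,
)

```text
clock: 5.63
tcp_pos: [0.444, -0.3866, 0.0151]
orientation: [3.141, 0.0, 1.306]
ft_force: [-0.4, 0.0, 0.4]
opening: 0.0125
gripper_force: 0.0
```

Request:
arm_command(
  slide=[
    [0,0,-2.5],
    [0,0,-2.5],
    [0,0,0],
  ],
  rotation=[
    [0,0,0],
    [0,0,0],
    [0,0,0],
  ],
)

```text
clock: 5.88
tcp_pos: [0.4458, -0.3879, 0.0691]
orientation: [3.137, 0.002, 1.306]
ft_force: [1.8, -1.1, 1.0]
opening: -0.0002
gripper_force: 0.0
```

Request:
arm_command(
  slide=[
    [0,-0.4,0],
    [0,0,0],
    [0,0,0],
    [0,0,0],
    [0,0,0],
    [0,0,0],
    [0,0,0],
  ],
  rotation=[
    [0,0,0],
    [0,0,0],
    [0,0,0],
    [0,0,0],
    [0,0,0],
    [0,0,0],
    [0,0,0],
  ],
  gripper=0,
)

```text
clock: 6.47
tcp_pos: [0.44, -0.3854, 0.0647]
orientation: [-3.141, -0.0, 1.306]
ft_force: [-0.6, 0.9, -0.1]
opening: 0.083
gripper_force: 0.0
```

```bash
python3 - <<'E'
from h import *
from scipy.spatial.transform import Rotation as Ro
np.set_printoptions(precision=4,suppress=True)
s=r.get_state(); p=s["tcp_pos"]; print(p,s["opening"],s["orientation"]); R=Ro.from_euler("xyz",s["orientation"])
c=cams.get_calibration("wrist"); im=cams.get_image("wrist"); sc=cams.get_image("scene"); cs=cams.get_calibration("scene")
for d in finder.silhouettes("wrist","ring_a_mid"):
    u=cen(d["region"]); print(round(d["confidence"],2),u,fitcyl(c,u,0,.036,.03),im[d["region"]].mean(0))
for sy in(-.0425,.0425): print([(k,dz,proj(c,p+R.apply([k,sy,dz]))[0].round(0)) for k in(-.011,.011) for dz in(.011,0,-.011,-.022)])
u,v=proj(cs,p)[0].astype(int); b=cv2.resize(sc[v-35:v+25,u-35:u+35],(350,300),interpolation=2); print(u,v)
print([proj(cs,p+R.apply([0,.0425*k,dz]))[0].round(1) for k in (-1,1) for dz in(.011,0,-.011,-.022)])
a=im[120:420,:]; a=cv2.resize(a,(448,240)); a=np.vstack([a,np.zeros((60,448,3),np.uint8)])
cv2.imwrite("pics/c3.png",np.hstack([a,b])[:,:,::-1])
E
```

```text
[ 0.44   -0.3854  0.0647] 0.08295681089391414 [-3.1412 -0.0003  1.3058]
0.7 [162.0266 267.9371] [ 0.3392 -0.4029] [222.4955 122.4715   6.654 ]
0.67 [277.8615 220.0452] [ 0.4394 -0.3865] [237.7084 216.0125 151.8974]
0.63 [315.4068 324.8385] [ 0.4448 -0.4888] [  8.9176 167.212  175.955 ]
[(-0.011, 0.011, array([214., 250.])), (-0.011, 0, array([211., 258.])), (-0.011, -0.011, array([207., 266.])), (-0.011, -0.022, array([202., 276.])), (0.011, 0.011, array([212., 219.])), (0.011, 0, array([208., 225.])), (0.011, -0.011, array([204., 232.])), (0.011, -0.022, array([199., 240.]))]
[(-0.011, 0.011, array([342., 250.])), (-0.011, 0, array([345., 258.])), (-0.011, -0.011, array([349., 266.])), (-0.011, -0.022, array([354., 276.])), (0.011, 0.011, array([344., 219.])), (0.011, 0, array([348., 225.])), (0.011, -0.011, array([352., 232.])), (0.011, -0.022, array([357., 240.]))]
242 136
[array([253.7, 135.6]), array([253.6, 133.2]), array([253.4, 130.7]), array([253.3, 128.2]), array([230.7, 143.1]), array([230.5, 140.6]), array([230.2, 138.2]), array([230. , 135.7])]
```

View pics/c3.png

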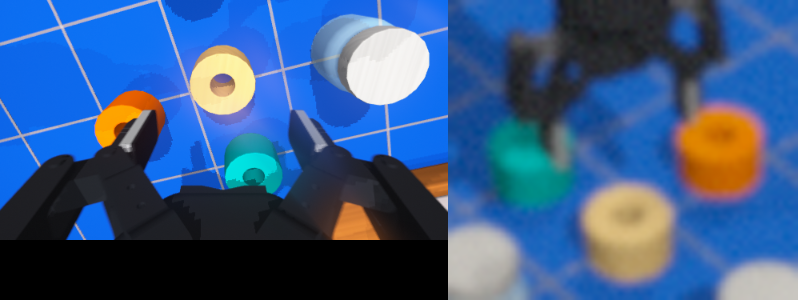

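Request:
arm_command(
  slide=[
    [0,0,2.2],
    [0,0,2.2],
    [0,0,2.1],
    [0,0,0.4],
    [0,0,0.3],
    [0,0,0.3],
    [0,0,0],
  ],
  rotation=[
    [0,0,0],
    [0,0,0],
    [0,0,0],
    [0,0,0],
    [0,0,0],
    [0,0,0],
    [0,0,0],
  ],
)

```text
clock: 7.2
tcp_pos: [0.4404, -0.3858, -0.0095]
orientation: [3.141, 0.0, 1.306]
ft_force: [0.7, 0.0, -0.4]
opening: 0.0858
gripper_force: 0.0
```

```bash
python3 - <<'E'
from h import *
s=r.get_state(); print(s["tcp_pos"],s["ft_force"]); im=cams.get_image("wrist"); sc=cams.get_image("scene")
a=cv2.resize(im,(448,336)); b=cv2.resize(sc[105:185,200:285],(357,336),interpolation=2)
cv2.imwrite("pics/c4.png",np.hstack([a,b])[:,:796,::-1])
E
```

```text
[ 0.44040236 -0.38575816 -0.00946678] [ 0.6692019   0.04332789 -0.40206676]
```

View pics/c4.png

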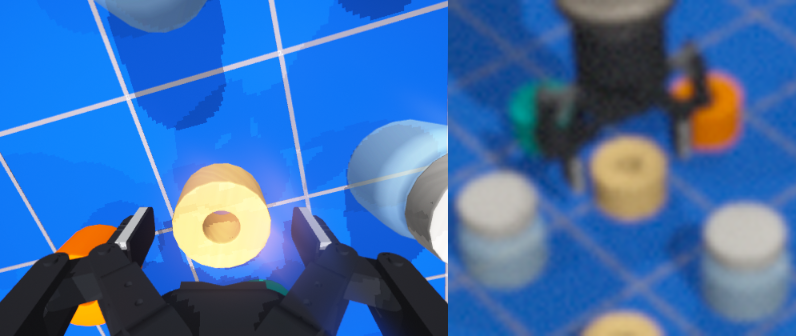

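Request:
arm_command(
  slide=[
    [0,0,0.2],
    [0,0,0.2],
    [0,0,0.1],
    [0,0,0],
  ],
  rotation=[
    [0,0,0],
    [0,0,0],
    [0,0,0],
    [0,0,0],
  ],
)

```text
clock: 7.63
tcp_pos: [0.44, -0.3854, -0.0151]
orientation: [-3.141, -0.0, 1.306]
ft_force: [0.6, -0.0, 0.8]
opening: 0.0854
gripper_force: 0.0
```

Request:
arm_command(
  slide=[
    [0,0,0],
    [0,0,0],
    [0,0,0],
    [0,0,0],
    [0,0,0],
    [0,0,0],
  ],
  rotation=[
    [0,0,0],
    [0,0,0],
    [0,0,0],
    [0,0,0],
    [0,0,0],
    [0,0,0],
  ],
  gripper=1,
)

```text
clock: 8.13
tcp_pos: [0.4402, -0.3856, -0.0143]
orientation: [3.141, 0.0, 1.306]
ft_force: [-2.4, 4.0, 10.8]
opening: 0.0582
gripper_force: 62.2
```

```bash
python3 - <<'E'
from h import *
print(back(cams.get_calibration("scene"),[243.3,146.1],.024))
E
python3 plan.py "[(.442,-.386,.07,1.306,2.8),(.517,.030,.20,1.306,3.9)]"
```

```text
[ 0.43953305 -0.38300428  0.024     ]
slide [[0.0, 0.05, -2.11], [0.0, 0.05, -2.11], [0.0, 0.04, -2.11], [0.01, 0.05, -2.1], [3.83, -0.33, -1.18], [3.83, -0.33, -1.18], [3.83, -0.33, -1.18], [3.83, -0.33, -1.18], [3.83, -0.33, -1.18], [3.83, -0.34, -1.18]] 
rot [[0.0, 0.0, -0.0], [0.0, 0.0, -0.0], [0.0, 0.0, -0.0], [0.0, 0.0, -0.0], [0.0, 0.0, -0.0], [0.0, 0.0, -0.0], [0.0, 0.0, -0.0], [0.0, 0.0, -0.0], [0.0, 0.0, -0.0], [0.0, 0.0, -0.0]]
slide [[3.83, -0.33, -1.19], [3.82, -0.34, -1.18], [3.83, -0.33, -1.19], [3.82, -0.34, -1.18], [3.83, -0.33, -1.19]] 
rot [[0.0, 0.0, -0.0], [0.0, 0.0, -0.0], [0.0, 0.0, -0.0], [0.0, 0.0, -0.0], [0.0, 0.0, -0.0]]
```

Request:
arm_command(
  slide=[
    [0,0.05,-2.1],
    [0,0.05,-2.1],
    [0,0.05,-2.1],
    [0,0.05,-2.1],
    [3.83,-0.33,-1.18],
    [3.83,-0.33,-1.18],
    [3.83,-0.33,-1.18],
    [3.83,-0.33,-1.18],
    [3.83,-0.33,-1.18],
    [3.83,-0.33,-1.18],
  ],
  rotation=[
    [0,0,0],
    [0,0,0],
    [0,0,0],
    [0,0,0],
    [0,0,0],
    [0,0,0],
    [0,0,0],
    [0,0,0],
    [0,0,0],
    [0,0,0],
  ],
)

```text
clock: 8.97
tcp_pos: [0.483, -0.1573, 0.1406]
orientation: [3.141, 0.0, 1.306]
ft_force: [1.6, -0.5, 0.2]
opening: 0.0583
gripper_force: 64.7
```

Request:
arm_command(
  slide=[
    [3.83,-0.33,-1.18],
    [3.83,-0.33,-1.18],
    [3.83,-0.33,-1.18],
    [3.83,-0.33,-1.18],
    [3.83,-0.33,-1.18],
    [0,0,0],
    [0,0,0],
    [0,0,0],
  ],
  rotation=[
    [0,0,0],
    [0,0,0],
    [0,0,0],
    [0,0,0],
    [0,0,0],
    [0,0,0],
    [0,0,0],
    [0,0,0],
  ],
)

```text
clock: 9.63
tcp_pos: [0.5171, 0.0298, 0.1987]
orientation: [-3.141, 0.0, 1.306]
ft_force: [-0.8, -0.6, -0.7]
opening: 0.058
gripper_force: 64.7
```

```bash
cat > look.py <<'E'
from h import *
from scipy.spatial.transform import Rotation as Ro
np.set_printoptions(precision=4,suppress=True)
s=r.get_state(); print(s["clock"],s["tcp_pos"],s["orientation"],s["opening"],s["gripper_force"])
for cam in("wrist","top","scene"):
    c=cams.get_calibration(cam); im=cams.get_image(cam); cv2.imwrite("pics/L_%s.png"%cam,im[:,:,::-1])
    for d in finder.silhouettes(cam,"ring_a_mid"):
        if d["region"].sum()<30: continue
        u=cen(d["region"]); m=im[d["region"]].mean(0); zb=s["tcp_pos"][2]+.0145
        if m[0]>m[2]*1.2 and m[1]>.7*m[0]: print(cam,round(d["confidence"],2),u,d["rect"],"held@",fitcyl(c,u,zb,zb+.036,.03),"ledge@",fitcyl(c,u,0,.036,.03))
E
python3 look.py
```

```text
9.6333 [0.5171 0.0298 0.1987] [-3.1414  0.0004  1.3061] 0.058020944341733736 64.70121648162603
wrist 0.69 [278.4236 275.9476] [214.9, 207.8, 340.6, 342.8] held@ [0.5171 0.0289] ledge@ [ 0.4822 -0.098 ]
scene 0.86 [317.326  182.9084] [309.2, 169.7, 328.7, 198.7] held@ [0.5186 0.0338] ledge@ [ 0.3668 -0.0957]
```

Request:
arm_command(
  slide=[
    [0,0,3],
    [0,0,3],
    [0,0,3],
    [0,0,2],
    [0,0,0.7],
    [0,0,0.5],
    [0,0,0.5],
    [0,0,0.4],
    [0,0,0],
    [0,0,0],
  ],
  rotation=[
    [0,0,0],
    [0,0,0],
    [0,0,0],
    [0,0,0],
    [0,0,0],
    [0,0,0],
    [0,0,0],
    [0,0,0],
    [0,0,0],
    [0,0,0],
  ],
)

```text
clock: 10.77
tcp_pos: [0.5174, 0.03, 0.0684]
orientation: [3.141, -0.0, 1.306]
ft_force: [-3.0, 1.1, -1.6]
opening: 0.0579
gripper_force: 66.7
```

```bash
python3 look.py
```

```text
10.7667 [0.5174 0.03   0.0684] [ 3.1413 -0.0001  1.3056] 0.057854239625956386 66.69010374695063
wrist 0.75 [278.3865 276.0617] [214.7, 210.1, 342.7, 345.0] held@ [0.5174 0.029 ] ledge@ [ 0.5037 -0.0207]
scene 0.73 [314.0965 214.7407] [307.7, 201.9, 326.5, 227.4] held@ [0.5177 0.0339] ledge@ [ 0.4666 -0.0096]
```

Request:
arm_command(
  slide=[
    [0,0,0],
    [0,0,0],
    [0,0,0],
    [0,0,0],
    [0,0,0],
    [0,0,0],
  ],
  rotation=[
    [0,0,0],
    [0,0,0],
    [0,0,0],
    [0,0,0],
    [0,0,0],
    [0,0,0],
  ],
  gripper=0,
)

```text
clock: 11.57
tcp_pos: [0.5174, 0.03, 0.0679]
orientation: [3.141, -0.0, 1.306]
ft_force: [-0.0, 0.1, 0.1]
opening: 0.0853
gripper_force: 0.0
```

```bash
sed -i 's#"ledge@"#"tube@",fitcyl(c,u,.01,.046,.03),"ledge@"#' look.py; python3 look.py; python3 plan.py "[(.517,.030,.17,1.306,3.5),(.5695,-.2354,.12,1.306,3.9)]"
```

```text
11.5667 [0.5174 0.03   0.0679] [ 3.1414 -0.0001  1.3057] 0.08529569665988354 0.0
wrist 0.6 [275.7832 234.9706] [234.1, 206.9, 319.6, 267.5] held@ [0.5223 0.0514] tube@ [0.5129 0.0203] ledge@ [0.5116 0.016 ]
scene 0.43 [311.2857 221.4034] [307.0, 216.8, 318.4, 226.3] held@ [0.5396 0.0451] tube@ [0.4967 0.008 ] ledge@ [0.4908 0.0029]
slide [[-0.0, -0.01, -3.41], [-0.01, -0.01, -3.4], [-0.0, -0.01, -3.41], [-3.46, 1.72, 0.71], [-3.46, 1.72, 0.72], [-3.46, 1.72, 0.71], [-3.46, 1.72, 0.72], [-3.47, 1.71, 0.71], [-3.46, 1.72, 0.72], [-3.47, 1.71, 0.71]] 
rot [[-0.0, -0.0, -0.0], [-0.0, -0.0, -0.0], [-0.0, -0.0, -0.0], [-0.0, -0.0, -0.0], [-0.0, -0.0, -0.0], [-0.0, -0.0, -0.0], [-0.0, -0.0, -0.0], [-0.0, -0.0, -0.0], [-0.0, -0.0, -0.0], [-0.0, -0.0, -0.0]]
```

Request:
arm_command(
  slide=[
    [0,0,-3.4],
    [0,0,-3.4],
    [0,0,-3.4],
    [-3.46,1.72,0.71],
    [-3.46,1.72,0.71],
    [-3.46,1.72,0.71],
    [-3.46,1.72,0.71],
    [-3.46,1.72,0.71],
    [-3.46,1.72,0.71],
    [-3.46,1.72,0.71],
  ],
  rotation=[
    [0,0,0],
    [0,0,0],
    [0,0,0],
    [0,0,0],
    [0,0,0],
    [0,0,0],
    [0,0,0],
    [0,0,0],
    [0,0,0],
    [0,0,0],
  ],
)

```text
clock: 12.7
tcp_pos: [0.5701, -0.2372, 0.1198]
orientation: [3.141, 0.0, 1.306]
ft_force: [1.8, 0.4, 0.5]
opening: 0.0855
gripper_force: 0.0
```

Request:
arm_command(
  slide=[
    [0,0,0.5],
    [0,0,0],
    [0,0,0],
  ],
  rotation=[
    [0,0,0],
    [0,0,0],
    [0,0,0],
  ],
)

```text
clock: 12.95
tcp_pos: [0.5698, -0.2348, 0.1147]
orientation: [-3.141, -0.001, 1.306]
ft_force: [0.7, 0.3, -0.1]
opening: 0.0855
gripper_force: 0.0
```

```bash
python3 look.py; python3 plan.py "[(.569,-.2354,.065,1.306,3),(.569,-.2354,-.014,1.306,2)]"; python3 - <<'E'
from h import *
# clear view of stand: fit rim/ring ellipses
im=cams.get_image("top"); h=cv2.cvtColor(im,cv2.COLOR_RGB2HSV)[205:235,222:255]
print("rim expect",proj(cams.get_calibration("top"),[[.517,.03,.092],[.517,.03,.046],[.517,.03,.082]]))
for row in h[::2,::2]: print(' '.join(f"{int(a):3d}/{int(b):3d}" for a,b,_ in row))
E
```

```text
12.95 [ 0.5698 -0.2348  0.1147] [-3.1406 -0.0006  1.3056] 0.08547260411961881 0.0
top 0.86 [237.8088 220.6223] [229.8, 210.7, 249.0, 231.3] held@ [0.5052 0.0228] tube@ [0.5212 0.0302] ledge@ [0.5225 0.0308]
slide [[-0.06, -0.06, 2.53], [-0.07, -0.05, 2.53], [0.0, 0.0, 1.98], [0.0, 0.0, 1.97], [0.0, 0.0, 1.98], [0.0, 0.0, 1.97]] 
rot [[0.0, -0.0, 0.0], [0.001, -0.0, 0.001], [-0.0, -0.0, -0.0], [-0.0, -0.0, -0.0], [-0.0, -0.0, -0.0], [-0.0, -0.0, -0.0]]
rim expect [[236.5340267  219.15323803]
 [237.53759334 221.35512416]
 [236.75753599 219.64367219]]
 30/ 17  30/ 17  30/ 13  45/  3 114/ 23 112/ 91 111/117 110/116 110/118 111/141 111/170 110/207 110/211 114/121 112/179 110/211 110/207
 30/ 15  30/ 16  28/ 16  25/ 16  23/ 10  20/  8 150/  1 111/ 15 111/ 34 109/ 51 110/ 63 110/ 97 111/181 114/123 112/178 110/211 110/212
 33/ 16  28/ 16  30/ 13  21/  9  20/  9  30/  8  24/ 10  23/  9  20/  7  30/  4 108/  8 111/ 19 110/ 50 112/ 82 111/178 110/211 110/213
 33/ 17  27/ 13  26/  9  20/  9  20/ 11  21/ 21  19/ 67  17/101  18/107  17/ 84  17/ 41  24/  9  20/  4  23/  5 114/ 23 111/ 96 112/154
 
[... 794 characters left out ...]
/  5  27/ 21  33/ 21
 30/ 16  25/  8  18/  9  18/ 93  18/133  18/129  19/129  18/108  18/104  19/124  19/128  18/132  18/121  14/ 18  15/  7  37/ 18  27/ 19
 25/ 16  23/ 12  20/  9  18/ 29  18/124  18/132  18/130  18/131  18/130  19/130  19/121  19/123  18/ 72  23/  6  20/ 12  30/ 17  23/ 18
 25/ 16  30/ 15  27/ 12  13/ 11  17/ 39  17/116  18/134  19/134  19/135  19/133  19/123  18/ 80  15/ 16  23/  9  27/ 20  30/ 17  27/ 19
 27/ 15  28/ 17  25/ 16  30/ 10  18/  8  17/ 17  16/ 52  18/ 76  18/ 74  18/ 53  16/ 35  15/ 13  18/ 11  26/ 16  25/ 20  27/ 19  27/ 17
 24/ 14  25/ 18  30/ 18  30/ 15  25/ 16  23/ 12  18/  9  20/ 11  15/ 14  12/  9  15/  4  24/ 12  30/ 13  22/ 21  27/ 18  33/ 19  30/ 17
```

Request:
arm_command(
  slide=[
    [-0.05,-0.05,2.5],
    [-0.05,0,2.5],
    [0,0,2.4],
    [0,0,2.4],
    [0,0,2],
    [0,0,1],
    [0,0,0],
    [0,0,0],
  ],
  rotation=[
    [0,0,0],
    [0,0,0],
    [0,0,0],
    [0,0,0],
    [0,0,0],
    [0,0,0],
    [0,0,0],
    [0,0,0],
  ],
)

```text
clock: 13.97
tcp_pos: [0.5695, -0.2358, -0.0125]
orientation: [-3.141, -0.0, 1.306]
ft_force: [-0.2, 0.7, -0.0]
opening: 0.0854
gripper_force: 0.0
```

Request:
arm_command(
  slide=[
    [0,0,0],
    [0,0,0],
    [0,0,0],
    [0,0,0],
    [0,0,0],
    [0,0,0],
  ],
  rotation=[
    [0,0,0],
    [0,0,0],
    [0,0,0],
    [0,0,0],
    [0,0,0],
    [0,0,0],
  ],
  gripper=1,
)

```text
clock: 14.47
tcp_pos: [0.5701, -0.2364, -0.0112]
orientation: [3.14, 0.0, 1.305]
ft_force: [-3.0, 1.1, 10.6]
opening: 0.0569
gripper_force: 63.5
```

```bash
python3 look.py; python3 plan.py "[(.569,-.2354,.07,1.306,2.9),(.57,-.16,.17,1.306,3.9),(.517,.030,.20,1.306,3.9)]"
```

```text
14.4667 [ 0.5701 -0.2364 -0.0112] [3.1396 0.0003 1.3055] 0.05686616668248414 63.49213884095661
wrist 0.16 [278.2671 269.723 ] [218.9, 202.8, 339.9, 336.6] held@ [ 0.5709 -0.2338] tube@ [ 0.572  -0.2299] ledge@ [ 0.5704 -0.2357]
top 0.79 [238.0431 220.6168] [230.7, 212.4, 247.3, 232.4] held@ [0.5221 0.0299] tube@ [0.5212 0.0295] ledge@ [0.5225 0.0301]
scene 0.63 [312.4181 221.8814] [308.8, 218.5, 321.7, 225.9] held@ [0.4915 0.0081] tube@ [0.4955 0.0115] ledge@ [0.4895 0.0064]
slide [[0.02, -0.04, -2.71], [0.02, -0.04, -2.71], [0.02, -0.05, -2.7], [1.83, -0.47, -2.5], [1.82, -0.47, -2.5], [1.83, -0.47, -2.5], [1.82, -0.47, -2.5], [3.39, -2.02, -0.6], [3.39, -2.02, -0.6], [3.39, -2.02, -0.6]] 
rot [[0.001, 0.0, -0.0], [0.001, 0.0, -0.0], [0.0, 0.0, -0.0], [0.0, 0.0, -0.0], [0.0, 0.0, -0.0], [0.0, 0.0, -0.0], [0.0, 0.0, -0.0], [0.0, 0.0, -0.0], [0.0, 0.0, -0.0], [0.0, 0.0, -0.0]]
slide [[3.39, -2.02, -0.6], [3.39, -2.01, -0.61]] 
rot [[0.0, 0.0, -0.0], [0.0, 0.0, -0.0]]
```

Request:
arm_command(
  slide=[
    [0,-0.05,-2.7],
    [0,-0.05,-2.7],
    [0,-0.05,-2.7],
    [1.83,-0.47,-2.5],
    [1.83,-0.47,-2.5],
    [1.83,-0.47,-2.5],
    [1.83,-0.47,-2.5],
    [3.4,-2.02,-0.6],
    [3.4,-2.02,-0.6],
    [3.4,-2.02,-0.6],
  ],
  rotation=[
    [0,0,0],
    [0,0,0],
    [0,0,0],
    [0,0,0],
    [0,0,0],
    [0,0,0],
    [0,0,0],
    [0,0,0],
    [0,0,0],
    [0,0,0],
  ],
)

```text
clock: 15.6
tcp_pos: [0.5367, -0.0445, 0.1877]
orientation: [3.139, -0.0, 1.305]
ft_force: [1.1, 0.5, -0.8]
opening: 0.0571
gripper_force: 64.9
```

Request:
arm_command(
  slide=[
    [3.4,-2.02,-0.6],
    [3.4,-2.02,-0.6],
    [0,0,0],
    [0,0,0],
    [0,0,0],
  ],
  rotation=[
    [0,0,0],
    [0,0,0],
    [0,0,0],
    [0,0,0],
    [0,0,0],
  ],
)

```text
clock: 16.02
tcp_pos: [0.5162, 0.0302, 0.1989]
orientation: [3.14, 0.0, 1.306]
ft_force: [0.2, -0.3, -0.4]
opening: 0.0573
gripper_force: 64.9
```

```bash
python3 look.py; python3 plan.py "[(.517,.030,.071,1.306,3)]"
```

```text
16.0167 [0.5162 0.0302 0.1989] [3.1402 0.0001 1.3061] 0.0573021959488409 64.93536435300484
wrist 0.66 [278.062  183.9085] [252.3, 164.0, 304.6, 205.7] held@ [0.5285 0.0754] tube@ [0.515  0.0268] ledge@ [0.5143 0.0244]
scene 0.58 [312.2034 221.6017] [308.4, 218.0, 322.5, 229.7] held@ [0.616  0.1142] tube@ [0.4952 0.0104] ledge@ [0.4893 0.0052]
slide [[0.01, 0.02, 2.54], [0.01, 0.02, 2.54], [0.01, 0.02, 2.54], [0.01, 0.02, 2.54], [0.02, 0.01, 2.54]] 
rot [[-0.0, 0.0, -0.0], [-0.0, 0.0, -0.0], [-0.0, 0.0, -0.001], [-0.0, 0.0, -0.0], [-0.0, 0.0, -0.001]]
```

Request:
arm_command(
  slide=[
    [0,0.1,3],
    [0,0,3],
    [0,0,3],
    [0,0,2],
    [0,0,0.6],
    [0,0,0.5],
    [0,0,0.5],
    [0,0,0.4],
    [0,0,0],
    [0,0,0],
  ],
  rotation=[
    [0,0,0],
    [0,0,0],
    [0,0,0],
    [0,0,0],
    [0,0,0],
    [0,0,0],
    [0,0,0],
    [0,0,0],
    [0,0,0],
    [0,0,0],
  ],
)

```text
clock: 17.15
tcp_pos: [0.5163, 0.0286, 0.0696]
orientation: [-3.141, 0.002, 1.304]
ft_force: [-13.2, -7.8, 17.2]
opening: 0.0568
gripper_force: 71.4
```

Request:
arm_command(
  slide=[
    [0,0,0],
    [0,0,0],
    [0,0,0],
    [0,0,0],
    [0,0,0],
    [0,0,0],
  ],
  rotation=[
    [0,0,0],
    [0,0,0],
    [0,0,0],
    [0,0,0],
    [0,0,0],
    [0,0,0],
  ],
  gripper=0,
)

```text
clock: 17.65
tcp_pos: [0.5171, 0.0302, 0.0683]
orientation: [3.141, -0.0, 1.306]
ft_force: [-0.3, 0.4, -0.3]
opening: 0.0854
gripper_force: 0.0
```

```bash
python3 look.py; python3 plan.py "[(.517,.030,.17,1.306,3.5),(.45,.28,.14,.6,3.9),(.4445,.3428,.10,.146,3.9)]"
```

```text
17.65 [0.5171 0.0302 0.0683] [ 3.1413 -0.0002  1.3058] 0.08538267130059833 0.0
slide [[-0.01, 0.0, -3.4], [-0.0, 0.01, -3.39], [-0.01, 0.0, -3.4], [3.2, -1.86, 0.43], [2.99, -2.17, 0.43], [2.76, -2.46, 0.43], [2.5, -2.73, 0.43], [2.21, -2.97, 0.43], [1.9, -3.17, 0.43], [1.56, -3.35, 0.42]] 
rot [[-0.0, -0.0, -0.0], [-0.0, -0.0, -0.0], [-0.0, -0.0, -0.0], [-0.0, -0.0, 0.101], [-0.0, -0.0, 0.101], [-0.0, -0.0, 0.101], [-0.0, -0.0, 0.101], [-0.0, -0.0, 0.101], [-0.0, -0.0, 0.1], [-0.0, 0.0, 0.101]]
slide [[0.77, -1.37, 1.0], [0.62, -1.45, 1.0], [0.44, -1.51, 1.0], [0.27, -1.56, 1.0]] 
rot [[-0.0, 0.0, 0.113], [-0.0, 0.0, 0.114], [-0.0, 0.0, 0.113], [-0.0, 0.0, 0.114]]
```

Request:
arm_command(
  slide=[
    [0,0,-3.4],
    [0,0,-3.4],
    [0,0,-3.4],
    [3.2,-1.86,0.43],
    [2.99,-2.17,0.43],
    [2.76,-2.46,0.43],
    [2.5,-2.73,0.43],
    [2.21,-2.97,0.43],
    [1.9,-3.17,0.43],
    [1.56,-3.35,0.42],
  ],
  rotation=[
    [0,0,0],
    [0,0,0],
    [0,0,0],
    [0,0,0.101],
    [0,0,0.101],
    [0,0,0.101],
    [0,0,0.101],
    [0,0,0.101],
    [0,0,0.1],
    [0,0,0.101],
  ],
)

```text
clock: 18.78
tcp_pos: [0.4493, 0.2788, 0.1404]
orientation: [3.141, -0.0, 0.602]
ft_force: [0.8, 1.0, 1.4]
opening: 0.0848
gripper_force: 0.0
```

Request:
arm_command(
  slide=[
    [0.77,-1.37,0],
    [0.62,-1.45,0],
    [0.44,-1.51,0],
    [0.27,-1.56,0],
    [0,0,0],
    [0,0,0],
    [0,0,0],
  ],
  rotation=[
    [0,0,0.113],
    [0,0,0.114],
    [0,0,0.113],
    [0,0,0.114],
    [0,0,0],
    [0,0,0],
    [0,0,0],
  ],
)

```text
clock: 19.37
tcp_pos: [0.444, 0.3396, 0.1403]
orientation: [3.141, 0.0, 0.156]
ft_force: [0.1, 0.0, 0.3]
opening: 0.0855
gripper_force: 0.0
```

```bash
python3 look.py; python3 - <<'E'
from h import *
np.set_printoptions(precision=4,suppress=True)
s=r.get_state()
cw=cams.get_calibration("wrist"); im=cams.get_image("wrist")
def pinpts(q,z=.018):
    a=np.linspace(0,2*np.pi,24); d=np.array([np.cos(q[2]),np.sin(q[2])]); n=np.array([-d[1],d[0]]); P=[]
    for L,rad in((.055,.018),(.1,.010)):
        for e in(-L,L): P+=[np.r_[q[:2]+d*e+n*rad*np.cos(t),z+rad*np.sin(t)] for t in a]
    return np.array(P)
for cam in("wrist","top","scene"):
    c=cams.get_calibration(cam); cams.get_image(cam)
    for d in finder.silhouettes(cam,"pin_center")[:2]:
        m=d["region"]; P=np.argwhere(m)[:,::-1]; mu=P.mean(0); V=np.linalg.svd(P-mu,full_matrices=False)[2][0]; t=(P-mu)@V
        e=[mu+V*k for k in(t.min()+1,t.max()-1)]; a,b=[back(c,x,.018) for x in e]; dd=a-b
        print(cam,round(d["confidence"],2),d["rect"],back(c,mu,.02),(a+b)/2,np.linalg.norm(dd),(np.arctan2(dd[1],dd[0])+np.pi/2)%np.pi-np.pi/2)
t=cams.get_image("top")[195:245,205:275]; q=cams.get_image("scene")[172:268,278:345]
cv2.imwrite("pics/last.png",np.hstack([cv2.resize(t,(490,420),interpolation=2),cv2.resize(q,(293,420),interpolation=2)])[:,:,::-1])
E
```

```text
19.3667 [0.444  0.3396 0.1403] [3.1411 0.0003 0.1555] 0.08552662152728115 0.0
wrist 0.74 [259.1, 85.6, 296.7, 285.1] [0.453  0.3431 0.02  ] [0.4415 0.3416 0.018 ] 0.20262838282079196 0.13576194449485657
top 0.51 [124.7, 213.6, 137.7, 260.0] [0.48   0.3435 0.02  ] [0.4789 0.3438 0.018 ] 0.12975621124350603 0.1960190912246098
scene 0.72 [393.2, 263.2, 437.6, 316.1] [0.4449 0.3439 0.02  ] [0.4417 0.3435 0.018 ] 0.2042046220212393 0.14434326702346567
```

View pics/last.png

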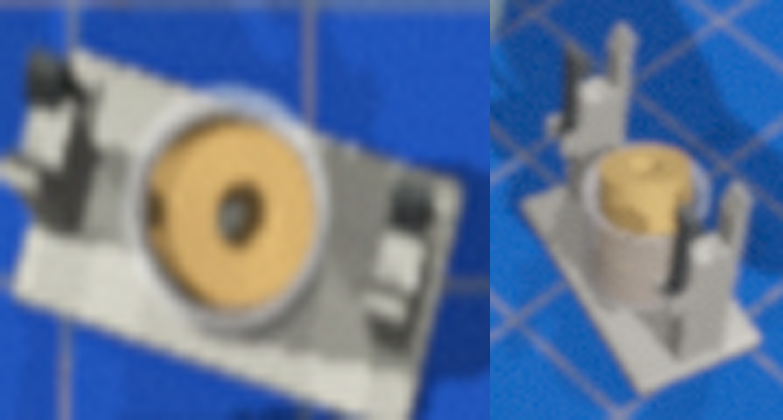

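```bash
cat > tilt.py <<'E'
from h import *
np.set_printoptions(precision=4,suppress=True)
from scipy.optimize import differential_evolution
M={}
for cam,(x0,y0,x1,y1) in{"top":(215,195,262,245),"scene":(295,190,335,240)}.items():
    im=cams.get_image(cam); h=cv2.cvtColor(im,cv2.COLOR_RGB2HSV); m=np.zeros(im.shape[:2],np.uint8)
    m[y0:y1,x0:x1]=((h[...,0]>10)&(h[...,0]<26)&(h[...,1]>55))[y0:y1,x0:x1]
    n,l,st,ce=cv2.connectedComponentsWithStats(m); i=1+np.argmax(st[1:,4]); m=(l==i).astype(np.uint8)
    cs,_=cv2.findContours(m,0,2); m=cv2.fillPoly(m,cs,1); M[cam]=(cams.get_calibration(cam),m); print(cam,st[i])
a=np.linspace(0,2*np.pi,40)
def pts(q):
    n=np.array([np.sin(q[3])*np.cos(q[4]),np.sin(q[3])*np.sin(q[4]),np.cos(q[3])]); e=np.cross(n,[1,0,0]); e/=np.linalg.norm(e); f=np.cross(n,e)
    t=q[:3]+.03*(np.outer(np.cos(a),e)+np.outer(np.sin(a),f)); return t,t-.036*n
def cost(q):
    J=0
    for c,m in M.values():
        T=cv2.convexHull((proj(c,np.vstack(pts(q)))*16).astype(np.int32)); r_=np.zeros_like(m); cv2.fillConvexPoly(r_,T,1,shift=4)
        J+=(r_&(1-m)).sum()*1.+((1-r_)&m).sum()
    return J
g=differential_evolution(cost,[(.48,.55),(0,.06),(.05,.135),(0,.7),(-np.pi,np.pi)],seed=1,maxiter=150,popsize=20)
print("top centre",g.x[:3],"tilt",g.x[3],"axis azimuth (low side)",g.x[4],g.fun)
# hole triangulation
if 0:
    pass
E
python3 tilt.py; python3 - <<'E'
from h import *
T=(239,225.0);S=(312.8,208.4)
ct,cs=cams.get_calibration("top"),cams.get_calibration("scene")
g=least_squares(lambda q:np.r_[(proj(ct,q)-T)[0],(proj(cs,q)-S)[0]],[.51,.03,.1]);print(g.x,g.fun)
for z in(.082,.092,.1,.11): print(z,proj(ct,[.516,.029,z]),proj(cs,[.516,.029,z]))
E
```

```text
top [226 209  24  23 434]
scene [303 206  21  20 370]
top centre [0.5222 0.0351 0.1058] tilt 0.6840429034194202 axis azimuth (low side) 0.7090586826969011 105.0
[0.50218925 0.01911451 0.10157433] [ 1.1907233  -0.91564489  1.51814505  0.24518332]
0.082 [[237.11067489 220.00434295]] [[312.82197712 217.61766849]]
0.092 [[236.88955784 219.5163334 ]] [[313.05932025 215.39724948]]
0.1 [[236.7104712  219.12106865]] [[313.25115917 213.60093747]]
0.11 [[236.48381855 218.62079831]] [[313.49344951 211.33016784]]
```

```bash
python3 - <<'E'
from h import *
np.set_printoptions(precision=4,suppress=True)
ct,cs=cams.get_calibration("top"),cams.get_calibration("scene")
for T,S in(((239-.4,220.0),(312.6,208.3)),):
    g=least_squares(lambda q:np.r_[(proj(ct,q)-T)[0],(proj(cs,q)-S)[0]],[.51,.03,.1]);print(g.x,g.fun)
im=cams.get_image("scene"); h=cv2.cvtColor(im,cv2.COLOR_RGB2HSV)
for y in range(200,232): print(y,' '.join(f"{h[y,x,1]:3d}/{h[y,x,2]:3d}" for x in range(298,330,2)))
E
```

```text
[0.5122 0.0224 0.1139] [ 0.2158 -0.1665  0.2741  0.0445]
200  10/133  11/159  14/163  14/162  10/159  41/148 193/147 211/151 211/149 192/146 143/143 130/139 179/148 222/149 219/149 211/149
201  11/141  13/162  13/161  16/162   9/162  42/147 191/148 245/147 209/150 212/150 179/145 137/141 156/142 229/146 229/145 214/144
202  13/155  13/163  14/160  14/163  13/163  39/151 192/146 221/150 216/150 211/149 203/148 162/145 135/142 162/145 204/146 213/141
203  11/161  13/162  13/161  11/160  13/161  38/154 156/150 164/149 166/149 176/148 195/148 193/145 146/138 135/138 191/139 213/139
204  14/163  14/164  11/159  16/157  13/159  23/154  73/151  59/148  58/149  73/144 120/147 169/145 164/138 128/132 161/135 218/136
205  14/161  13/155  15/151  17/150  30/155  14/160  21/159  40/166  40/165  34/156  26/135  64/136 148/138 143/136 141/130 169/137
206  18/153  14/145  17/136  28/145  61/163  65/180  75/184  89/187  91/187  87/181  77/170  46/151  63/130 162/134 144/131 143/134
207  18/138  14/130  21/135  55/162  89/180  99/188 100/197 106/200 111/196 111/189 104/187  91/177  34/143 128/137 166
[... 2480 characters left out ...]
  42/104  14/ 71   5/106   9/149   5/169
227  15/133   6/124  25/133  43/138  39/150  35/153  34/163  30/171  30/176  29/176  29/166  27/ 96  17/ 75   8/133  13/179  11/187
228  15/133  10/124  27/131  37/139  37/151  38/154  31/162  31/167  29/168  27/172  30/163  25/ 91   3/ 77   8/153  14/194  13/190
229  15/133  14/125  28/127  44/140  37/150  36/156  30/159  30/164  29/167  29/170  31/156  26/ 88   3/ 80   8/162  12/198  13/192
230  12/132  10/122  31/124  44/139  42/152  34/157  33/164  32/166  33/169  32/168  33/153  13/ 81   0/ 83  11/161  10/199  13/190
231  15/137  14/124  29/122  39/138  42/152  39/163  33/163  35/166  32/168  30/171  30/151  19/ 79  12/ 83  10/151  11/193  13/180
```

```bash
python3 plan.py "[(.46,.25,.20,.6,3.5),(.497,-.045,.25,1.306,3.9)]"
```

```text
slide [[0.05, 2.29, -1.49], [-0.2, 2.28, -1.49], [-0.46, 2.24, -1.49], [-0.71, 2.18, -1.48], [-1.7, 3.3, -0.63], [-1.98, 3.14, -0.63], [-2.25, 2.96, -0.62], [-2.51, 2.75, -0.63], [-2.74, 2.51, -0.62], [-2.95, 2.27, -0.63]] 
rot [[-0.0, -0.0, -0.112], [-0.0, -0.0, -0.112], [-0.0, -0.0, -0.111], [-0.0, -0.0, -0.112], [-0.0, -0.0, -0.088], [-0.0, -0.0, -0.088], [-0.0, -0.0, -0.088], [-0.0, -0.0, -0.088], [-0.0, -0.0, -0.088], [-0.0, -0.0, -0.089]]
slide [[-3.13, 1.99, -0.62], [-3.3, 1.71, -0.63]] 
rot [[-0.0, -0.0, -0.088], [-0.0, -0.0, -0.089]]
```

Request:
arm_command(
  slide=[
    [0.05,2.29,-1.49],
    [-0.2,2.28,-1.49],
    [-0.46,2.24,-1.49],
    [-0.71,2.18,-1.48],
    [-1.7,3.3,-0.63],
    [-1.98,3.14,-0.63],
    [-2.25,2.96,-0.62],
    [-2.51,2.75,-0.63],
    [-2.74,2.51,-0.62],
    [-2.95,2.27,-0.63],
  ],
  rotation=[
    [0,0,-0.112],
    [0,0,-0.112],
    [0,0,-0.111],
    [0,0,-0.112],
    [0,0,-0.088],
    [0,0,-0.088],
    [0,0,-0.088],
    [0,0,-0.088],
    [0,0,-0.088],
    [0,0,-0.089],
  ],
)

```text
clock: 21.1
tcp_pos: [0.4876, 0.0268, 0.2381]
orientation: [3.141, -0.0, 1.134]
ft_force: [1.9, -0.2, 0.3]
opening: 0.0853
gripper_force: 0.0
```

Request:
arm_command(
  slide=[
    [-3.13,1.99,-0.62],
    [-3.3,1.71,-0.63],
    [0,0,0],
    [0,0,0],
    [0,0,0],
  ],
  rotation=[
    [0,0,-0.088],
    [0,0,-0.089],
    [0,0,0],
    [0,0,0],
    [0,0,0],
  ],
)

```text
clock: 21.52
tcp_pos: [0.4969, -0.0447, 0.25]
orientation: [-3.141, -0.0, 1.305]
ft_force: [0.7, 0.9, -0.3]
opening: 0.0859
gripper_force: 0.0
```

```bash
cat > wst.py <<'E'
from h import *
from scipy.optimize import differential_evolution
np.set_printoptions(precision=4,suppress=True)
s=r.get_state(); c=cams.get_calibration("wrist"); im=cams.get_image("wrist"); cv2.imwrite("pics/wst.png",im[:,:,::-1])
print(s["tcp_pos"],s["orientation"],-np.array(c["R"]).T@c["t"])
for d in finder.silhouettes("wrist","tube_mouth"): print("st",d["confidence"],d["rect"],d["region"].sum())
for d in finder.silhouettes("wrist","ring_a_mid"): u=cen(d["region"]); print("ring",d["confidence"],d["rect"],u,[back(c,u,z) for z in(.082,.11)])
for j in("jaw_left","jaw_right"):
    for d in finder.search_frame("wrist",j): print(j,d)
# not-blue mask near stand
h=cv2.cvtColor(im,cv2.COLOR_RGB2HSV); q0=np.array([.517,.03,-.265])
cnt=cv2.fillPoly(np.zeros(im.shape[:2],np.uint8),[proj(c,np.array([[.517+a*np.cos(-.265)-b*np.sin(-.265),.03+a*np.sin(-.265)+b*np.cos(-.265),0.01] for a,b in((.08,.125),(-.08,.125),(-.08,-.125),(.08,-.125))])).astype(np.int32)],1)
m=((~((h[...,0]>95)&(h[...,0]<130)&(h[...,1]>110)))&(cnt>0)).astype(np.uint8)
def box(x0,x1,y0,y1,z0,z1): return np.array([[x,y,z] for x in(x0,x1) for y in(y0,y1) for z in(z0,z1)])
parts=[box(-.045,.045,-.085,.085,0,.01),cyl(0,0,.01,.086,.0365),cyl(0,0,.086,.092,.0405)]
for y in(-1,1): parts+=[box(-.018,.02,.064*y,.08*y,.01,.117)]
def ren(q):
    R=np.array([[np.cos(q[2]),-np.sin(q[2]),0],[np.sin(q[2]),np.cos(q[2]),0],[0,0,1]]); o=np.zeros_like(m)
    for p in parts: cv2.fillConvexPoly(o,cv2.convexHull((proj(c,p@R.T+[q[0],q[1],0])*16).astype(np.int32)),1,shift=4)
    return o
g=differential_evolution(lambda q:float((ren(q)!=m).sum()),[(.505,.53),(.015,.045),(-.32,-.2)],seed=1,maxiter=60)
print("stand",g.x,g.fun,m.sum())
o=ren(g.x); v=im.copy(); v[(o>0)&(m==0)]=[255,0,0]; v[(o==0)&(m>0)]=[255,0,255]; cv2.imwrite("pics/wfit.png",v[:,:,::-1])
E
python3 wst.py
```

```text
[ 0.4969 -0.0447  0.25  ] [-3.1414 -0.0003  1.3051] [0.5178 0.0302 0.4181]
st 0.73 [242.4, 0.0, 313.5, 201.9] 8902
jaw_left {'rect': [286.9, 0.6, 304.2, 47.9], 'confidence': 0.94}
jaw_right {'rect': [282.5, 175.8, 296.3, 206.9], 'confidence': 0.72}
stand [ 0.5142  0.0295 -0.2686] 2005.0 12773
```

Request:
arm_command(
  slide=[
    [-3.5,0,0],
    [-3.5,0,0],
    [0,0,0],
    [0,0,0],
    [0,0,0],
  ],
  rotation=[
    [0,0,0],
    [0,0,0],
    [0,0,0],
    [0,0,0],
    [0,0,0],
  ],
)

```text
clock: 22.18
tcp_pos: [0.4788, -0.1119, 0.2501]
orientation: [3.142, -0.0, 1.307]
ft_force: [0.8, 0.7, -0.1]
opening: 0.086
gripper_force: 0.0
```

```bash
sed -i 's#^for y in(-1,1): parts.*#for y in(-1,1): parts+=[box(-.016,.02,.064*y,.08*y,.01,.117),box(-.022,-.012,.064*y,.08*y,.1,.16),box(.007,.02,.064*y,.08*y,.082,.162)]#' wst.py; python3 wst.py; python3 - <<'E'
import cv2,numpy as np
im=cv2.imread("pics/wfit.png")
r=(im==[0,0,255]).all(2); p=(im==[255,0,255]).all(2)
for n,m in(("model-only",r),("image-only",p)):
    k,l,st,ce=cv2.connectedComponentsWithStats(m.astype(np.uint8))
    for i in range(1,k):
        if st[i,4]>60: print(n,st[i])
E
```

```text
[ 0.4788 -0.1119  0.2501] [ 3.1416 -0.0003  1.3067] [ 0.4996 -0.0369  0.4182]
st 0.73 [237.9, 0.0, 318.5, 124.0] 5319
ring 0.85 [230.1, 334.8, 258.4, 354.0] [244.789  345.8172] [array([ 0.371 , -0.3287,  0.082 ]), array([ 0.3817, -0.3044,  0.11  ])]
ring 0.72 [270.4, 33.9, 284.1, 46.5] [275.251   38.7739] [array([0.5141, 0.0303, 0.082 ]), array([0.5129, 0.0247, 0.11  ])]
ring 0.71 [243.5, 3.1, 304.7, 81.3] [275.0006  40.582 ] [array([0.5134, 0.0288, 0.082 ]), array([0.5123, 0.0233, 0.11  ])]
jaw_left {'rect': [234.9, 1.6, 316.4, 130.0], 'confidence': 0.39}
jaw_right {'rect': [281.4, 108.6, 301.9, 125.4], 'confidence': 0.69}
stand [ 0.5145  0.0289 -0.2742] 687.0 9641
model-only [235   1   6  61  72]
image-only [210   0  29   9  84]
image-only [336   0   9  44 103]
image-only [313  60  30  11  78]
image-only [216  90  25   9  63]
image-only [300 142  38  11  71]
```

```bash
python3 plan.py "[(.514,.027,.19,1.303,3.7),(.514,.027,.09,1.303,2.5),(.514,.027,.068,1.303,1.2)]"
```

```text
slide [[3.58, -0.06, 1.5], [3.58, -0.06, 1.5], [3.58, -0.06, 1.5], [3.57, -0.06, 1.51], [0.0, -0.0, 2.5], [0.0, -0.0, 2.5], [0.0, -0.0, 2.5], [0.0, -0.0, 2.5], [0.0, -0.0, 1.1], [0.0, -0.0, 1.1]] 
rot [[-0.0, -0.0, 0.001], [-0.0, -0.0, 0.001], [-0.0, -0.0, 0.001], [-0.0, -0.0, 0.002], [-0.0, -0.0, -0.0], [-0.0, -0.0, -0.0], [-0.0, -0.0, -0.0], [-0.0, -0.0, -0.0], [-0.0, -0.0, -0.0], [-0.0, -0.0, -0.0]]
```

Request:
arm_command(
  slide=[
    [3.58,-0.06,1.5],
    [3.58,-0.06,1.5],
    [3.58,-0.06,1.5],
    [3.58,-0.06,1.5],
    [0,0,0],
    [0,0,2.5],
    [0,0,2.5],
    [0,0,2.5],
    [0,0,2],
    [0,0,0],
  ],
  rotation=[
    [0,0,0],
    [0,0,0],
    [0,0,0],
    [0,0,0],
    [0,0,0],
    [0,0,0],
    [0,0,0],
    [0,0,0],
    [0,0,0],
    [0,0,0],
  ],
)

```text
clock: 23.27
tcp_pos: [0.5116, 0.0264, 0.0917]
orientation: [-3.137, 0.001, 1.307]
ft_force: [-1.3, 0.3, 0.0]
opening: 0.0855
gripper_force: 0.0
```

Request:
arm_command(
  slide=[
    [0,0,1],
    [0,0,1],
    [0,0,0.7],
    [0,0,0],
    [0,0,0],
  ],
  rotation=[
    [0,0,0],
    [0,0,0],
    [0,0,0],
    [0,0,0],
    [0,0,0],
  ],
)

```text
clock: 23.68
tcp_pos: [0.5139, 0.0263, 0.0682]
orientation: [-3.142, -0.0, 1.306]
ft_force: [-0.1, -0.2, 0.3]
opening: 0.0854
gripper_force: 0.0
```

Request:
arm_command(
  slide=[
    [0,0,0],
    [0,0,0],
    [0,0,0],
    [0,0,0],
    [0,0,0],
    [0,0,0],
  ],
  rotation=[
    [0,0,0],
    [0,0,0],
    [0,0,0],
    [0,0,0],
    [0,0,0],
    [0,0,0],
  ],
  gripper=1,
)

```text
clock: 24.18
tcp_pos: [0.5125, 0.0265, 0.0686]
orientation: [-3.14, 0.001, 1.307]
ft_force: [-11.9, 2.2, 15.7]
opening: 0.0567
gripper_force: 60.4
```

```bash
python3 look.py
```

```text
24.1833 [0.5125 0.0265 0.0686] [-3.1397  0.0008  1.3067] 0.0566765588073308 60.43145234347321
```

Request:
arm_command(
  slide=[
    [0,0,-1.5],
    [0,0,-2],
    [0,0,-1.5],
    [0,0,0],
    [0,0,0],
  ],
  rotation=[
    [0,0,0],
    [0,0,0],
    [0,0,0],
    [0,0,0],
    [0,0,0],
  ],
)

```text
clock: 24.9
tcp_pos: [0.5144, 0.0262, 0.1189]
orientation: [3.14, -0.001, 1.306]
ft_force: [0.3, 0.5, -0.6]
opening: 0.0561
gripper_force: 64.9
```

```bash
python3 look.py; python3 - <<'E'
from h import *
from scipy.optimize import differential_evolution
from scipy.spatial.transform import Rotation as Ro
np.set_printoptions(precision=4,suppress=True)
s=r.get_state(); c=cams.get_calibration("wrist"); im=cams.get_image("wrist"); R=Ro.from_euler("xyz",s["orientation"]); p=s["tcp_pos"]
h=cv2.cvtColor(im,cv2.COLOR_RGB2HSV); m=((h[...,0]>10)&(h[...,0]<30)&(h[...,1]>60)&(h[...,2]>90)).astype(np.uint8)
n,l,st,ce=cv2.connectedComponentsWithStats(m); i=1+np.argmax(st[1:,4]); print(st[i],ce[i])
m=(l==i)
for y in range(st[i,1],st[i,1]+st[i,3],6):
    x=np.flatnonzero(m[y]); print(y,x.min(),x.max(),len(x),end=' | ')
# top-face mask by brightness
v=h[...,2]; print("\nV quantiles",np.percentile(v[m],[10,30,50,70,90]))
# expected outlines for untilted ring, tool-frame z of bottom 12.5mm behind TCP
for tx in(-.003,0,.003):
    for tilt in(-.1,0,.1):
        a=np.linspace(0,2*np.pi,80); Q=Ro.from_rotvec([0,tilt,0]).as_matrix()
        P=lambda z:proj(c,p+R.apply((np.c_[.03*np.cos(a),.03*np.sin(a),0*a+z])@Q.T+[tx,0,-.0305]))
        t,b=P(-.018),P(.018); print(tx,tilt,"top face rows",t[:,1].min().round(1),t[:,1].max().round(1),"cols",t[:,0].min().round(1),t[:,0].max().round(1),"bottom far row",b[:,1].min().round(1))
E
```

```text
24.9 [0.5144 0.0262 0.1189] [ 3.1396 -0.0005  1.306 ] 0.0560722865758992 64.90165819355752
wrist 0.87 [277.4366 192.5869] [245.8, 175.5, 314.8, 209.0] held@ [0.5255 0.0677] tube@ [0.516  0.0343] ledge@ [0.5152 0.0316]
[  223   177   113   138 12154] [281.4505 250.4348]
177 271 289 19 | 183 255 303 49 | 189 248 311 64 | 195 247 314 47 | 201 246 314 69 | 207 247 317 71 | 213 242 323 82 | 219 238 329 92 | 225 236 332 97 | 231 234 334 101 | 237 232 335 104 | 243 229 335 107 | 249 227 335 109 | 255 225 333 109 | 261 223 334 112 | 267 223 334 112 | 273 224 334 111 | 279 225 335 111 | 285 226 335 110 | 291 230 334 105 | 297 236 331 96 | 303 245 326 82 | 309 258 316 59 | 
V quantiles [236. 249. 253. 254. 254.]
-0.003 -0.1 top face rows 226.1 344.8 cols 213.4 342.3 bottom far row 208.3
-0.003 0 top face rows 232.2 343.6 cols 213.6 342.1 bottom far row 206.7
-0.003 0.1 top face rows 239.1 341.6 cols 213.8 341.9 bottom far row 205.5
0 -0.1 top face rows 219.8 339.8 cols 213.0 342.7 bottom far row 203.3
0 0 top face rows 225.9 338.7 cols 213.1 342.6 bottom far row 201.5
0 0.1 top face rows 232.6 336.8 cols 213.4 342.3 bottom far row 200.2
0.003 -0.1 top face rows 213.4 334.7 cols 212.5 343.1 bottom far row 198.1
0.003 0 top face rows 219.4 333.7 cols 212.7 343.0 bottom far row 196.2
0.003 0.1 top face rows 226.1 331.9 cols 212.9 342.8 bottom far row 194.9
```

```bash
cat > fitheld.py <<'E'
from h import *
from scipy.optimize import differential_evolution
from scipy.spatial.transform import Rotation as Ro
np.set_printoptions(precision=4,suppress=True)
def run(ymin):
    s=r.get_state(); c=cams.get_calibration("wrist"); im=cams.get_image("wrist"); R=Ro.from_euler("xyz",s["orientation"]); p=s["tcp_pos"]
    h=cv2.cvtColor(im,cv2.COLOR_RGB2HSV); m=((h[...,0]>10)&(h[...,0]<30)&(h[...,1]>60)&(h[...,2]>90)).astype(np.uint8)
    n,l,st,ce=cv2.connectedComponentsWithStats(m); m=(l==1+np.argmax(st[1:,4])).astype(np.uint8)
    a=np.linspace(0,2*np.pi,60); ys=np.arange(420)[:,None]>=ymin
    def ren(q):
        Q=Ro.from_rotvec([q[3],q[4],0]).as_matrix(); o=np.zeros_like(m)
        P=lambda rad,z:(proj(c,p+R.apply(np.c_[rad*np.cos(a),rad*np.sin(a),0*a+z]@Q.T+q[:3]))*16).astype(np.int32)
        cv2.fillConvexPoly(o,cv2.convexHull(np.vstack([P(.03,-.018),P(.03,.018)])),1,shift=4)
        ho=np.zeros_like(m); hb=np.zeros_like(m); cv2.fillPoly(ho,[P(.011,-.018)],1,shift=4); cv2.fillPoly(hb,[P(.011,.018)],1,shift=4)
        return o&~(ho&hb&1)
    g=differential_evolution(lambda q:float(((ren(q)!=m)&ys).sum()),[(-.012,.012),(-.006,.006),(-.06,.0),(-.3,.3),(-.3,.3)],seed=1,maxiter=80)
    w=p+R.apply(g.x[:3]); print("tool xyz of ring mid",g.x[:3],"tilt",g.x[3:],"cost",g.fun,m.sum(),"world",w)
if __name__=="__main__": run(212)
E
python3 fitheld.py
```

```text
tool xyz of ring mid [-0.0019  0.0018 -0.0141] tilt [-0.1372  0.2938] cost 175.0 12147 world [0.5148 0.024  0.1316]
```

```bash
python3 plan.py "[(.5144,.0262,.19,1.306,3.7),(.485,-.09,.18,1.306,3.9),(.47,-.14,.10,1.306,3.5),(.47,-.14,.03,1.306,2.4),(.47,-.14,.010,1.306,1)]"
```

```text
slide [[0.01, 0.04, -3.62], [0.01, 0.03, -3.62], [-3.0, 0.05, 0.25], [-3.0, 0.05, 0.25], [-2.99, 0.05, 0.25], [-3.0, 0.06, 0.25], [-1.74, -0.05, 2.67], [-1.74, -0.05, 2.67], [-1.74, -0.05, 2.66], [0.0, 0.0, 2.33]] 
rot [[-0.0, 0.0, 0.0], [-0.001, 0.0, 0.0], [0.0, 0.0, 0.0], [0.0, 0.0, 0.0], [0.0, 0.0, 0.0], [0.0, 0.0, 0.0], [0.0, 0.0, 0.0], [0.0, 0.0, 0.0], [0.0, 0.0, 0.0], [0.0, 0.0, 0.0]]
slide [[0.0, 0.0, 2.34], [0.0, 0.0, 2.33], [0.0, 0.0, 0.67], [0.0, 0.0, 0.67], [0.01, 0.0, 0.66]] 
rot [[0.0, 0.0, 0.0], [0.0, 0.0, 0.0], [0.0, 0.0, 0.0], [0.0, 0.0, 0.0], [0.0, 0.0, 0.0]]
```

Request:
arm_command(
  slide=[
    [0,0.03,-3.6],
    [0,0.03,-3.6],
    [-3,0.05,0.25],
    [-3,0.05,0.25],
    [-3,0.05,0.25],
    [-3,0.05,0.25],
    [-1.74,-0.05,2.67],
    [-1.74,-0.05,2.67],
    [-1.74,-0.05,2.67],
    [0,0,2.3],
  ],
  rotation=[
    [0,0,0],
    [0,0,0],
    [0,0,0],
    [0,0,0],
    [0,0,0],
    [0,0,0],
    [0,0,0],
    [0,0,0],
    [0,0,0],
    [0,0,0],
  ],
)

```text
clock: 26.13
tcp_pos: [0.4682, -0.1434, 0.0754]
orientation: [-3.141, 0.001, 1.303]
ft_force: [0.7, -0.5, -1.4]
opening: 0.0564
gripper_force: 64.9
```

Request:
arm_command(
  slide=[
    [0,0,2.3],
    [0,0,2.3],
    [0,0,0.7],
    [0,0,0.5],
    [0,0,0.4],
    [0,0,0.4],
    [0,0,0],
  ],
  rotation=[
    [0,0,0],
    [0,0,0],
    [0,0,0],
    [0,0,0],
    [0,0,0],
    [0,0,0],
    [0,0,0],
  ],
)

```text
clock: 26.72
tcp_pos: [0.4702, -0.1403, 0.0112]
orientation: [3.141, -0.0, 1.306]
ft_force: [-0.2, 0.3, -0.8]
opening: 0.0561
gripper_force: 64.9
```

Request:
arm_command(
  slide=[
    [0,0,0],
    [0,0,0],
    [0,0,0],
    [0,0,0],
    [0,0,0],
    [0,0,0],
  ],
  rotation=[
    [0,0,0],
    [0,0,0],
    [0,0,0],
    [0,0,0],
    [0,0,0],
    [0,0,0],
  ],
  gripper=0,
)

```text
clock: 27.22
tcp_pos: [0.4699, -0.1403, 0.0111]
orientation: [3.141, -0.0, 1.306]
ft_force: [0.6, -0.8, -0.9]
opening: 0.0855
gripper_force: 0.0
```

```bash
python3 fitheld.py; python3 look.py
```

```text
tool xyz of ring mid [ 0.012   0.0059 -0.    ] tilt [ 0.2227 -0.2948] cost 2745.0 6441 world [ 0.4788 -0.1303  0.0111]
27.2667 [ 0.4699 -0.1403  0.011 ] [ 3.1414 -0.0001  1.3061] 0.08554871424135212 0.0
top 0.57 [238.1215 220.074 ] [232.2, 209.9, 247.6, 229.2] held@ [0.5207 0.0284] tube@ [0.5228 0.0293] ledge@ [0.5241 0.0299]
```

```bash
cat > wr.py <<'E'
from h import *
np.set_printoptions(precision=4,suppress=True)
s=r.get_state(); c=cams.get_calibration("wrist"); im=cams.get_image("wrist"); cv2.imwrite("pics/w_now.png",im[:,:,::-1])
h=cv2.cvtColor(im,cv2.COLOR_RGB2HSV); m=((h[...,0]>10)&(h[...,0]<30)&(h[...,1]>60)&(h[...,2]>90)).astype(np.uint8)
n,l,st,ce=cv2.connectedComponentsWithStats(m); print(s["tcp_pos"])
for i in range(1,n):
    if st[i,4]>300: u=cen(l==i); print(st[i],u,"ledge",fitcyl(c,u,0,.036,.03))
for z in(0,.036): P=proj(c,cyl(s["tcp_pos"][0],s["tcp_pos"][1],z,z,.03)); print(z,P.min(0),P.max(0))
for cam in("top","scene"):
    c=cams.get_calibration(cam); im=cams.get_image(cam); h=cv2.cvtColor(im,cv2.COLOR_RGB2HSV); m=((h[...,0]>10)&(h[...,0]<28)&(h[...,1]>60)&(h[...,2]>90)).astype(np.uint8)
    n,l,st,ce=cv2.connectedComponentsWithStats(m)
    for i in range(1,n):
        if st[i,4]>40: u=cen(l==i); q=fitcyl(c,u,0,.036,.03); (abs(q[1])<.6 and .3<q[0]<.7) and print(cam,st[i],u,q)
E
python3 wr.py
```

```text
[ 0.4698 -0.1402  0.0109]
[ 239  175  104  114 6466] [291.8765 230.4997] ledge [ 0.4806 -0.1295]
0 [232.4086 190.4452] [323.8731 274.9543]
0.036 [222.4397 208.7045] [333.5475 308.44  ]
top [227 211  22  21 329] [237.4368 220.9381] [0.5216 0.0319]
top [123 213  14  68 590] [129.5554 246.5575] [0.4439 0.3424]
top [381 276  21  19 286] [390.8485 285.0641] [ 0.3401 -0.4102]
scene [254 123  17  16 222] [262.0403 130.818 ] [ 0.3347 -0.4068]
scene [275 185  19  20 300] [283.9354 194.1408] [ 0.4792 -0.1309]
scene [305 219  16   7  91] [312.3987 222.1089] [0.4902 0.007 ]
scene [392 263  40  51 608] [411.6101 288.0803] [0.4476 0.3428]
```

```bash
sed -e 's/\[(-.012,.012),(-.006,.006),(-.06,.0),(-.3,.3),(-.3,.3)\],seed=1,maxiter=80/[(-.03,.03),(-.03,.03),(-.04,.01),(-1.6,1.6),(-1.6,1.6)],seed=2,maxiter=150,popsize=25/' -e 's/run(212)/run(0)/' fitheld.py > fit2.py; python3 fit2.py
```

```text
tool xyz of ring mid [0.0084 0.0087 0.0048] tilt [-1.3055  0.2341] cost 1820.0 6457 world [ 0.4804 -0.1344  0.0062]
```

Request:
arm_command(
  slide=[
    [0,0,-3],
    [0,0,-3],
    [-1,0,-3],
    [-1,0,0],
    [0,0,0],
    [0,0,0],
  ],
  rotation=[
    [0,0,0],
    [0,0,0],
    [0,0,0],
    [0,0,0],
    [0,0,0],
    [0,0,0],
  ],
)

```text
clock: 28.27
tcp_pos: [0.4643, -0.1598, 0.1007]
orientation: [3.142, 0.0, 1.305]
ft_force: [0.5, 1.5, -0.5]
opening: 0.0854
gripper_force: 0.0
```

```bash
python3 wr.py; python3 fit2.py; python3 - <<'E'
import cv2,numpy as np
im=cv2.imread("pics/w_now.png"); h=cv2.cvtColor(im,cv2.COLOR_BGR2HSV); m=((h[...,0]>10)&(h[...,0]<30)&(h[...,1]>60)&(h[...,2]>90)).astype(np.uint8)
n,l,st,ce=cv2.connectedComponentsWithStats(m); i=1+np.argmax(st[1:,4]); x,y,w,q,_=st[i]
for yy in range(y-4,y+q+4,3): print(''.join(('.' if not m[yy,xx] else str(min(9,int(h[yy,xx,2])//26))) for xx in range(x-6,x+w+6,2)))
E
```

```text
[ 0.4643 -0.1598  0.1007]
[ 254  131   69   74 2582] [288.7429 166.9194] ledge [ 0.4811 -0.1301]
0 [246.6296 165.0347] [310.1093 226.0967]
0.036 [242.1321 173.0041] [314.4831 241.7234]
top [227 211  22  21 332] [237.4241 220.9536] [0.5215 0.0319]
top [123 213  14  68 586] [129.4896 246.2774] [0.4447 0.3426]
top [284 229   6  15  62] [286.3905 236.4349] [ 0.4778 -0.1099]
top [381 276  21  19 285] [390.8756 285.0591] [ 0.3401 -0.4102]
scene [254 123  17  16 217] [261.8292 130.7603] [ 0.3351 -0.4076]
scene [276 185  18  20 301] [284.1103 194.1837] [ 0.4789 -0.1304]
scene [305 219  16   7  92] [312.3723 222.1255] [0.4903 0.007 ]
scene [392 263  40  51 602] [411.6292 288.0403] [0.4474 0.3427]
tool xyz of ring mid [0.03   0.0046 0.01  ] tilt [-1.5164 -0.0288] cost 4639.0 2595 world [ 0.4764 -0.131   0.09  ]
.........................................
.........................................
.............666666666666................
..........666999999999999986.............
........5699999999999999999997...........
.......9999999999999999999999998.........
.....89..999999999999999999999999..
[... 188 characters left out ...]
99............9.99999999....
.........99999...........9....9999999....
..........999............6...999999999...
..........998............69999999999.....
..........9976..........6799999999999....
...........99666......6688.9999999999....
...........99766677789998999999999999....
...........99987769999999.99999999999....
............9999999999.....999999999.....
...........999999..........99999999......
...........999999..........9.999999......
............99999............9999........
............99999.............99.........
...........999999............9...........
............9999.........................
.........................................
.........................................
```

```bash
python3 - <<'E'
from h import *
c=cams.get_calibration("wrist"); o=np.array([254,131,323,205.])
def f(q): P=proj(c,cyl(q[0],q[1],0,.036,.03)); return np.r_[P.min(0),P.max(0)]-o
g=least_squares(f,[.48,-.13],diff_step=1e-4); print(g.x,g.fun)
E
python3 plan.py "[(.480,-.1300,.08,1.303,3.5),(.480,-.1300,-.014,1.303,2.4)]"
```

```text
[ 0.48022687 -0.13024809] [-3.27513464 -1.64051265  3.26787879  1.94695925]
slide [[3.19, 0.78, 2.0], [-0.0, -0.0, 2.35], [-0.0, -0.0, 2.35], [-0.0, -0.0, 2.35], [-0.0, -0.01, 2.35]] 
rot [[-0.002, -0.0, 0.004], [0.0, -0.0, -0.0], [0.0, -0.0, -0.0], [0.0, -0.0, -0.0], [0.0, -0.0, -0.0]]
```

Request:
arm_command(
  slide=[
    [3.2,0.78,0],
    [0,0,2.5],
    [0,0,2.5],
    [0,0,2.5],
    [0,0,2.5],
    [0,0,1.1],
    [0,0,0.4],
    [0,0,0],
    [0,0,0],
  ],
  rotation=[
    [0,0,0.004],
    [0,0,0],
    [0,0,0],
    [0,0,0],
    [0,0,0],
    [0,0,0],
    [0,0,0],
    [0,0,0],
    [0,0,0],
  ],
)

```text
clock: 29.22
tcp_pos: [0.481, -0.1306, -0.0134]
orientation: [3.141, -0.0, 1.302]
ft_force: [1.4, -0.5, 0.2]
opening: 0.0851
gripper_force: 0.0
```

Request:
arm_command(
  slide=[
    [0,0,0],
    [0,0,0],
    [0,0,0],
    [0,0,0],
    [0,0,0],
    [0,0,0],
  ],
  rotation=[
    [0,0,0],
    [0,0,0],
    [0,0,0],
    [0,0,0],
    [0,0,0],
    [0,0,0],
  ],
  gripper=1,
)

```text
clock: 29.72
tcp_pos: [0.4812, -0.131, -0.0128]
orientation: [3.14, 0.0, 1.302]
ft_force: [-3.9, 0.9, 14.6]
opening: 0.0573
gripper_force: 61.7
```

```bash
python3 plan.py "[(.48,-.13,.03,1.303,2.4),(.47,-.10,.17,1.303,3.9),(.5145,.029,.19,1.303,3.9)]"
```

```text
slide [[0.03, -0.07, -2.14], [0.03, -0.06, -2.14], [0.66, -0.44, -3.5], [0.66, -0.44, -3.5], [0.65, -0.44, -3.5], [0.66, -0.45, -3.5], [3.4, 0.22, -0.5], [3.41, 0.22, -0.5], [3.4, 0.22, -0.5], [3.41, 0.22, -0.5]] 
rot [[0.001, 0.0, -0.001], [0.001, 0.0, -0.0], [-0.0, 0.0, -0.0], [-0.0, 0.0, -0.0], [-0.0, 0.0, -0.0], [-0.0, 0.0, -0.0], [-0.0, 0.0, -0.0], [-0.0, 0.0, -0.0], [-0.0, 0.0, -0.0], [-0.0, 0.0, -0.0]]
```

Request:
arm_command(
  slide=[
    [0,-0.05,-2.1],
    [0,-0.05,-2.1],
    [0.66,-0.44,-3.5],
    [0.66,-0.44,-3.5],
    [0.66,-0.44,-3.5],
    [0.66,-0.44,-3.5],
    [3.4,0.22,-0.5],
    [3.4,0.22,-0.5],
    [3.4,0.22,-0.5],
    [3.4,0.22,-0.5],
  ],
  rotation=[
    [0,0,0],
    [0,0,0],
    [0,0,0],
    [0,0,0],
    [0,0,0],
    [0,0,0],
    [0,0,0],
    [0,0,0],
    [0,0,0],
    [0,0,0],
  ],
)

```text
clock: 30.55
tcp_pos: [0.5145, 0.0298, 0.1894]
orientation: [3.14, -0.0, 1.302]
ft_force: [1.0, 0.2, -0.7]
opening: 0.0571
gripper_force: 65.7
```

Request:
arm_command(
  slide=[
    [0,0,0],
    [0,0,0],
    [0,0,0],
  ],
  rotation=[
    [0,0,0],
    [0,0,0],
    [0,0,0],
  ],
)

```text
clock: 30.8
tcp_pos: [0.5139, 0.0281, 0.1882]
orientation: [3.141, 0.0, 1.302]
ft_force: [-0.4, -0.7, -0.6]
opening: 0.0567
gripper_force: 65.7
```

```bash
sed -i 's/run(212)/run(215)/' fitheld.py; python3 fitheld.py; python3 look.py; python3 plan.py "[(.5145,.029,.068,1.303,3)]"
```

```text
tool xyz of ring mid [-0.0029  0.0002 -0.0265] tilt [ 0.0114 -0.003 ] cost 166.0 14844 world [0.5133 0.0252 0.2147]
30.85 [0.5138 0.0275 0.188 ] [3.1415 0.0005 1.3013] 0.056614246489966415 65.66515625570901
wrist 0.89 [279.7035 184.0362] [253.4, 162.4, 308.0, 207.5] held@ [0.5271 0.0725] tube@ [0.5149 0.0261] ledge@ [0.5142 0.0237]
scene 0.54 [311.5671 221.6504] [307.4, 216.0, 322.8, 226.2] held@ [0.6108 0.1078] tube@ [0.4968 0.0092] ledge@ [0.4908 0.0041]
slide [[0.03, 0.0, 3.0], [0.03, 0.01, 3.0], [0.03, 0.0, 3.0], [0.03, 0.01, 2.99]] 
rot [[-0.0, 0.0, -0.0], [-0.0, 0.0, -0.001], [-0.0, 0.0, -0.0], [-0.0, 0.0, -0.001]]
```

Request:
arm_command(
  slide=[
    [0.25,0,3],
    [0,0,3],
    [0,0,3],
    [0,0,1],
    [0,0,0.5],
    [0,0,0],
    [0,0,0],
  ],
  rotation=[
    [0,0,0],
    [0,0,0],
    [0,0,0],
    [0,0,0],
    [0,0,0],
    [0,0,0],
    [0,0,0],
  ],
)

```text
clock: 31.73
tcp_pos: [0.5156, 0.031, 0.0841]
orientation: [3.14, -0.001, 1.302]
ft_force: [0.1, -0.3, -0.5]
opening: 0.0574
gripper_force: 65.6
```

Request:
arm_command(
  slide=[
    [0,0,0.5],
    [0,0,0.5],
    [0,0,0.5],
    [0,0,0],
    [0,0,0],
  ],
  rotation=[
    [0,0,0],
    [0,0,0],
    [0,0,0],
    [0,0,0],
    [0,0,0],
  ],
)

```text
clock: 32.15
tcp_pos: [0.5146, 0.0309, 0.0678]
orientation: [-3.141, 0.0, 1.302]
ft_force: [0.2, -0.2, 0.1]
opening: 0.057
gripper_force: 65.7
```

No contact force, so the centring is right. I'll release.

Request:
arm_command(
  slide=[
    [0,0,0],
    [0,0,0],
    [0,0,0],
    [0,0,0],
    [0,0,0],
    [0,0,0],
  ],
  rotation=[
    [0,0,0],
    [0,0,0],
    [0,0,0],
    [0,0,0],
    [0,0,0],
    [0,0,0],
  ],
  gripper=0,
)

```text
clock: 32.65
tcp_pos: [0.5149, 0.0309, 0.068]
orientation: [3.141, -0.0, 1.302]
ft_force: [-0.3, 0.4, 0.3]
opening: 0.0856
gripper_force: 0.0
```

```bash
python3 plan.py "[(.5145,.030,.17,1.303,3.5),(.45,.28,.14,.6,3.9),(.4435,.3425,.14,.143,3.9)]"; python3 - <<'E'
from h import *
im=cams.get_image("scene"); h=cv2.cvtColor(im,cv2.COLOR_RGB2HSV); m=((h[...,0]>10)&(h[...,0]<28)&(h[...,1]>60))[195:240,295:335]
ys,xs=np.nonzero(m); print(ys.min()+195,ys.max()+195,xs.min()+295,xs.max()+295,m.sum())
cs=cams.get_calibration("scene"); P=proj(cs,cyl(.5145,.029,.046,.082,.03)); print(P.min(0),P.max(0))
E
```

```text
slide [[-0.03, -0.0, -3.4], [-0.03, -0.01, -3.4], [-0.04, -0.0, -3.4], [3.2, -1.83, 0.43], [3.0, -2.14, 0.43], [2.77, -2.44, 0.43], [2.51, -2.7, 0.43], [2.23, -2.94, 0.43], [1.93, -3.15, 0.43], [1.6, -3.33, 0.42]] 
rot [[0.0, -0.0, -0.0], [0.0, -0.0, -0.0], [0.0, -0.0, -0.001], [0.0, -0.0, 0.1], [0.0, -0.0, 0.101], [0.0, -0.0, 0.1], [0.0, -0.0, 0.101], [0.0, -0.0, 0.1], [0.0, -0.0, 0.101], [0.0, -0.0, 0.1]]
slide [[0.75, -1.38, 0.0], [0.58, -1.46, 0.0], [0.42, -1.51, 0.0], [0.24, -1.55, 0.0]] 
rot [[-0.0, -0.0, 0.114], [-0.0, -0.0, 0.114], [-0.0, -0.0, 0.115], [-0.0, -0.0, 0.114]]
211 225 303 323 253
[301.92703305 209.11589974] [323.87941447 233.52429161]
```

Request:
arm_command(
  slide=[
    [0,0,-3.4],
    [0,0,-3.4],
    [0,0,-3.4],
    [3.2,-1.83,0.43],
    [3.0,-2.14,0.43],
    [2.77,-2.44,0.43],
    [2.51,-2.7,0.43],
    [2.23,-2.94,0.43],
    [1.93,-3.15,0.43],
    [1.6,-3.33,0.42],
  ],
  rotation=[
    [0,0,0],
    [0,0,0],
    [0,0,0],
    [0,0,0.1],
    [0,0,0.101],
    [0,0,0.1],
    [0,0,0.101],
    [0,0,0.1],
    [0,0,0.101],
    [0,0,0.1],
  ],
)

```text
clock: 33.53
tcp_pos: [0.4498, 0.2801, 0.1401]
orientation: [3.141, -0.0, 0.6]
ft_force: [1.5, 0.4, 0.0]
opening: 0.0853
gripper_force: 0.0
```

Request:
arm_command(
  slide=[
    [0.75,-1.38,0],
    [0.58,-1.46,0],
    [0.42,-1.51,0],
    [0.24,-1.55,0],
    [0,0,0],
    [0,0,0],
    [0,0,0],
  ],
  rotation=[
    [0,0,0.114],
    [0,0,0.114],
    [0,0,0.115],
    [0,0,0.114],
    [0,0,0],
    [0,0,0],
    [0,0,0],
  ],
)

```text
clock: 34.12
tcp_pos: [0.4437, 0.3405, 0.1401]
orientation: [3.141, 0.0, 0.151]
ft_force: [-0.9, -0.3, 0.1]
opening: 0.0851
gripper_force: 0.0
```

```bash
cat > pin.py <<'E'
from h import *
np.set_printoptions(precision=4,suppress=True)
def run(cam,z,ymax=420):
    c=cams.get_calibration(cam); im=cams.get_image(cam); D=finder.silhouettes(cam,"pin_center")
    for d in D[:1]:
        m=d["region"].astype(np.uint8); P=np.argwhere(m)[:,::-1]; mu=P.mean(0); V=np.linalg.svd(P-mu,full_matrices=False)[2][0]; t=(P-mu)@V
        e=[mu+V*k for k in(t.min()+.5,t.max()-.5)]; a,b=[back(c,x,z) for x in e]; dd=a-b; print(cam,round(d["confidence"],2),d["rect"],(a+b)/2,np.linalg.norm(dd),(np.arctan2(dd[1],dd[0])+np.pi/2)%np.pi-np.pi/2)
if __name__=="__main__":
    print(r.get_state()["tcp_pos"],r.get_state()["orientation"])
    for cam in("wrist","scene"): run(cam,.018)
E
python3 pin.py; python3 plan.py "[(.443,.3427,.03,.142,2.5),(.443,.3427,-.02,.142,1.5)]"; python3 - <<'E'
from h import *
ct=cams.get_calibration("top"); im=cams.get_image("top"); h=cv2.cvtColor(im,cv2.COLOR_RGB2HSV); m=((h[...,0]>10)&(h[...,0]<28)&(h[...,1]>60))[200:245,215:262]
ys,xs=np.nonzero(m); print(ys.min()+200,ys.max()+200,xs.min()+215,xs.max()+215,m.sum())
for z in(.046,.082): P=proj(ct,cyl(.5145,.029,z,z,.03)); print(z,P.min(0),P.max(0),proj(ct,[.5145,.029,z]))
hole=1-m[5:35,8:38]; n,l,st,ce=cv2.connectedComponentsWithStats(hole.astype(np.uint8)); print([(ce[i]+[223,205],st[i,2:]) for i in range(1,n)])
im=cams.get_image("scene"); h=cv2.cvtColor(im,cv2.COLOR_RGB2HSV); m=((h[...,0]>10)&(h[...,0]<28)&(h[...,1]>60))[195:240,295:335]
ys,xs=np.nonzero(m); print(ys.min()+195,ys.max()+195,xs.min()+295,xs.max()+295,m.sum())
E
```

```text
[0.4437 0.3405 0.1401] [3.1412 0.0002 0.1509]
wrist 0.86 [261.2, 85.0, 297.4, 284.3] [0.4406 0.3414 0.018 ] 0.20463913030103026 0.13627588720070638
scene 0.92 [391.5, 263.9, 435.2, 315.7] [0.4427 0.3425 0.018 ] 0.2053219240465927 0.1374101712573097
slide [[-0.01, -0.05, 2.21], [-0.01, -0.05, 2.2], [-0.02, -0.05, 2.21], [-0.01, -0.05, 2.2], [-0.02, -0.05, 2.21], [0.0, -0.0, 1.25], [0.0, -0.0, 1.25], [0.0, -0.0, 1.25], [0.0, -0.01, 1.25]] 
rot [[0.0, -0.0, 0.001], [0.0, -0.0, 0.001], [0.0, -0.0, 0.001], [0.0, -0.0, 0.002], [0.0, -0.0, 0.001], [0.0, -0.0, 0.0], [0.0, -0.0, 0.0], [0.0, -0.0, 0.0], [0.0, -0.0, 0.0]]
209 231 226 247 380
0.046 [227.32376731 211.79567821] [248.42477924 232.73277279] [[237.8721622  222.23068589]]
0.082 [226.29296869 209.85539648] [247.91177118 231.29599798] [[237.10004949 220.54028697]]
[(array([238.17296223, 219.08548708]), array([ 30,  30, 503], dtype=int32)), (array([236.88235294, 220.58823529]), array([ 5,  4, 17], dtype=int32))]
211 225 303 323 256
```

Request:
arm_command(
  slide=[
    [-0.1,-0.15,2.5],
    [-0.05,0,2.5],
    [0,0,2.5],
    [0,0,2.5],
    [0,0,2.5],
    [0,0,1.5],
    [0,0,1],
    [0,0,0.7],
    [0,0,0],
    [0,0,0],
  ],
  rotation=[
    [0,0,0.012],
    [0,0,0],
    [0,0,0],
    [0,0,0],
    [0,0,0],
    [0,0,0],
    [0,0,0],
    [0,0,0],
    [0,0,0],
    [0,0,0],
  ],
)

```text
clock: 35.25
tcp_pos: [0.4423, 0.3425, -0.0163]
orientation: [-3.141, -0.0, 0.136]
ft_force: [0.0, -0.4, 1.0]
opening: 0.0857
gripper_force: 0.0
```

Request:
arm_command(
  slide=[
    [0,0,0.3],
    [0,0,0],
    [0,0,0],
  ],
  rotation=[
    [0,0,0],
    [0,0,0],
    [0,0,0],
  ],
)

```text
clock: 35.5
tcp_pos: [0.4423, 0.3425, -0.0192]
orientation: [-3.141, -0.001, 0.136]
ft_force: [-0.2, 0.1, -0.1]
opening: 0.0855
gripper_force: 0.0
```

Request:
arm_command(
  slide=[
    [0,0,0],
    [0,0,0],
    [0,0,0],
    [0,0,0],
    [0,0,0],
    [0,0,0],
    [0,0,0],
  ],
  rotation=[
    [0,0,0],
    [0,0,0],
    [0,0,0],
    [0,0,0],
    [0,0,0],
    [0,0,0],
    [0,0,0],
  ],
  gripper=1,
)

```text
clock: 36.08
tcp_pos: [0.442, 0.3424, -0.0194]
orientation: [3.142, -0.0, 0.136]
ft_force: [-1.4, -1.5, 6.0]
opening: 0.034
gripper_force: 59.0
```

```bash
python3 pin.py; python3 plan.py "[(.441,.342,.05,.13,3),(.455,.26,.20,.6,3.8),(.5145,.029,.20,1.3,3.8)]"
```

```text
[ 0.442   0.3424 -0.0194] [ 3.1416 -0.0002  0.1365]
wrist 0.67 [240.7, 45.9, 320.7, 357.6] [0.467  0.3458 0.018 ] 0.15290487363645938 0.13472963810906657
scene 0.77 [392.4, 279.6, 422.4, 314.3] [0.4785 0.3482 0.018 ] 0.12942144763188967 0.1540731468023333
slide [[-0.04, 0.01, -2.31], [-0.03, 0.01, -2.31], [-0.04, 0.01, -2.32], [0.07, 1.66, -3.0], [-0.09, 1.66, -3.0], [-0.25, 1.65, -3.0], [-0.4, 1.61, -3.0], [-0.54, 1.57, -3.0], [-1.35, 3.74, -0.0], [-1.78, 3.55, -0.0]] 
rot [[-0.0, -0.0, 0.002], [-0.0, -0.0, 0.002], [-0.0, -0.0, 0.003], [0.0, -0.0, -0.094], [0.0, -0.0, -0.094], [0.0, -0.0, -0.094], [0.0, -0.0, -0.094], [0.0, -0.0, -0.094], [0.0, -0.0, -0.117], [0.0, -0.0, -0.117]]
slide [[-2.19, 3.32, -0.0], [-2.56, 3.05, -0.0], [-2.89, 2.73, -0.0], [-3.19, 2.37, -0.0]] 
rot [[0.0, -0.0, -0.117], [0.0, -0.0, -0.116], [0.0, -0.0, -0.117], [0.0, -0.0, -0.116]]
```

Request:
arm_command(
  slide=[
    [0,0,-2.3],
    [0,0,-2.3],
    [0,0,-2.3],
    [0.07,1.66,-3.0],
    [-0.09,1.66,-3.0],
    [-0.25,1.65,-3.0],
    [-0.4,1.61,-3.0],
    [-0.54,1.57,-3.0],
    [-1.35,3.74,0],
    [-1.78,3.55,0],
  ],
  rotation=[
    [0,0,0],
    [0,0,0],
    [0,0,0],
    [0,0,-0.093],
    [0,0,-0.093],
    [0,0,-0.093],
    [0,0,-0.093],
    [0,0,-0.093],
    [0,0,-0.116],
    [0,0,-0.116],
  ],
)

```text
clock: 37.12
tcp_pos: [0.4749, 0.1915, 0.2012]
orientation: [3.14, -0.003, 0.816]
ft_force: [0.9, -1.2, -2.0]
opening: 0.0338
gripper_force: 60.5
```

Request:
arm_command(
  slide=[
    [-2.19,3.32,0],
    [-2.56,3.05,0],
    [-2.89,2.73,0],
    [-3.19,2.37,0],
    [0,0,0],
    [0,0,0],
    [0,0,0],
    [0,0,0],
  ],
  rotation=[
    [0,0,-0.116],
    [0,0,-0.116],
    [0,0,-0.116],
    [0,0,-0.116],
    [0,0,0],
    [0,0,0],
    [0,0,0],
    [0,0,0],
  ],
)

```text
clock: 37.78
tcp_pos: [0.5034, 0.0547, 0.1992]
orientation: [-3.141, -0.0, 1.221]
ft_force: [-0.2, 0.3, -0.7]
opening: 0.0344
gripper_force: 60.5
```

```bash
python3 - <<'E'
from pin import *
s=r.get_state(); print(s["clock"],s["tcp_pos"],s["orientation"],s["opening"]); z=s["tcp_pos"][2]+.0374
for cam in("wrist","scene","top"): run(cam,z)
E
python3 plan.py "[(.5145,.029,.135,1.3,2)]"
```

```text
37.7833 [0.5034 0.0547 0.1992] [-3.1414 -0.0002  1.2207] 0.03442237010803175
wrist 0.74 [238.2, 46.9, 319.5, 358.9] [0.5122 0.078  0.2366] 0.15245278284742908 1.2196708270340495
scene 0.71 [310.7, 156.9, 349.6, 214.9] [0.5028 0.0535 0.2366] 0.20766287105290765 1.2077975891970447
top 0.62 [247.4, 221.4, 261.8, 232.7] [ 0.481  -0.0212  0.2366] 0.03646983440446558 1.0885708159175724
slide [[-0.5, 0.47, 1.61], [-0.51, 0.46, 1.6], [-0.52, 0.45, 1.61], [-0.52, 0.45, 1.6]] 
rot [[-0.0, -0.0, -0.02], [-0.0, -0.0, -0.02], [-0.0, -0.0, -0.019], [-0.0, -0.0, -0.02]]
```

Request:
arm_command(
  slide=[
    [-1,0.94,0],
    [-0.98,0.9,0],
    [0,0,0],
    [0,0,0],
    [0,0,0],
    [0,0,0],
  ],
  rotation=[
    [0,0,-0.04],
    [0,0,-0.039],
    [0,0,0],
    [0,0,0],
    [0,0,0],
    [0,0,0],
  ],
)

```text
clock: 38.58
tcp_pos: [0.5145, 0.0297, 0.1993]
orientation: [-3.142, -0.0, 1.3]
ft_force: [-0.4, -0.1, -1.5]
opening: 0.0341
gripper_force: 60.6
```

```bash
python3 - <<'E'
from pin import *
s=r.get_state(); print(s["clock"],s["tcp_pos"],s["orientation"],s["opening"]); z=s["tcp_pos"][2]+.0374
for cam in("wrist","scene"): run(cam,z)
E
python3 plan.py "[(.5145,.030,.14,1.301,2)]"
```

```text
38.5833 [0.5145 0.0297 0.1993] [-3.1415 -0.0002  1.2996] 0.03408570688849631
wrist 0.57 [238.5, 47.3, 317.7, 357.9] [0.5213 0.0535 0.2367] 0.1524256161550521 1.2984019813671095
scene 0.58 [297.4, 156.7, 343.1, 210.6] [0.5133 0.0298 0.2367] 0.20924013574791941 1.2579852325435743
slide [[0.02, -0.01, 1.98], [0.02, -0.01, 1.97], [0.02, -0.0, 1.98]] 
rot [[0.0, -0.0, -0.0], [0.0, -0.0, -0.001], [0.0, -0.0, -0.0]]
```

Request:
arm_command(
  slide=[
    [0,0,2],
    [0,0,2],
    [0,0,1.5],
    [0,0,1],
    [0,0,0.5],
    [0,0,0.5],
    [0,0,0.5],
    [0,0,0],
  ],
  rotation=[
    [0,0,0],
    [0,0,0],
    [0,0,0],
    [0,0,0],
    [0,0,0],
    [0,0,0],
    [0,0,0],
    [0,0,0],
  ],
)

```text
clock: 39.45
tcp_pos: [0.5143, 0.0292, 0.1189]
orientation: [-3.141, 0.0, 1.299]
ft_force: [-2.3, 0.6, -1.6]
opening: 0.0342
gripper_force: 60.6
```

Request:
arm_command(
  slide=[
    [0,0,0.5],
    [0,0,0.5],
    [0,0,0.5],
    [0,0,0.5],
    [0,0,0],
    [0,0,0],
  ],
  rotation=[
    [0,0,0],
    [0,0,0],
    [0,0,0],
    [0,0,0],
    [0,0,0],
    [0,0,0],
  ],
)

```text
clock: 39.95
tcp_pos: [0.5137, 0.029, 0.0988]
orientation: [-3.14, 0.001, 1.3]
ft_force: [-4.3, 1.4, -7.5]
opening: 0.0341
gripper_force: 60.4
```

Request:
arm_command(
  slide=[
    [0,0,0.4],
    [0,0,0.4],
    [0,0,0.2],
    [0,0,0],
    [0,0,0],
  ],
  rotation=[
    [0,0,0],
    [0,0,0],
    [0,0,0],
    [0,0,0],
    [0,0,0],
  ],
)

```text
clock: 40.37
tcp_pos: [0.5154, 0.0289, 0.0897]
orientation: [3.14, -0.0, 1.299]
ft_force: [0.4, 1.2, -1.8]
opening: 0.034
gripper_force: 61.4
```

```bash
python3 - <<'E'
from pin import *
s=r.get_state(); print(s["clock"],s["tcp_pos"],s["orientation"],s["ft_force"])
cams.get_image("scene")
for j in("jaw_left","jaw_right"):
    print(j,[(round(d["confidence"],2),np.round(d["rect"])) for d in finder.search_frame("scene",j)[:2]])
run("scene",.127)
E
```

```text
40.3667 [0.5154 0.0289 0.0897] [ 3.1403 -0.0004  1.2992] [ 0.4022  1.1675 -1.8389]
jaw_left [(0.52, array([316., 222., 329., 239.]))]
jaw_right [(0.56, array([292., 180., 300., 203.]))]
scene 0.78 [311.0, 201.7, 335.2, 234.6] [0.5255 0.067  0.127 ] 0.11775818531106573 1.2455436201208632
```

Request:
arm_command(
  slide=[
    [0,0,0.2],
    [0,0,0.1],
    [0,0,0],
    [0,0,0],
  ],
  rotation=[
    [0,0,0],
    [0,0,0],
    [0,0,0],
    [0,0,0],
  ],
)

```text
clock: 40.95
tcp_pos: [0.5156, 0.0289, 0.0891]
orientation: [3.139, 0.0, 1.299]
ft_force: [-17.8, -3.8, 56.2]
opening: 0.034
gripper_force: 67.4
```

Request:
arm_command(
  slide=[
    [0,0,-0.25],
    [0,0,0],
    [0,0,0],
  ],
  rotation=[
    [0,0,0],
    [0,0,0],
    [0,0,0],
  ],
)

```text
clock: 41.2
tcp_pos: [0.5151, 0.029, 0.0894]
orientation: [3.14, -0.0, 1.299]
ft_force: [-4.0, -0.8, 16.9]
opening: 0.0339
gripper_force: 62.9
```

Request:
arm_command(
  slide=[
    [0,0,0],
    [0,0,0],
    [0,0,0],
    [0,0,0],
    [0,0,0],
    [0,0,0],
    [0,0,-1],
    [0,0,-2],
    [0,0,-3],
    [0,0,-3.5],
  ],
  rotation=[
    [0,0,0],
    [0,0,0],
    [0,0,0],
    [0,0,0],
    [0,0,0],
    [0,0,0],
    [0,0,0],
    [0,0,0],
    [0,0,0],
    [0,0,0],
  ],
  gripper=0,
)

```text
clock: 42.03
tcp_pos: [0.5136, 0.029, 0.1844]
orientation: [-3.139, 0.0, 1.3]
ft_force: [0.9, 0.4, 0.6]
opening: 0.0853
gripper_force: 0.0
```

Request:
arm_command(
  slide=[
    [-3,-2,-2],
    [-3,-2,0],
    [-3,-2,0],
    [-3,-2,0],
    [-3,0,0],
    [0,0,0],
    [0,0,0],
  ],
  rotation=[
    [0,0,0],
    [0,0,0],
    [0,0,0],
    [0,0,0],
    [0,0,0],
    [0,0,0],
    [0,0,0],
  ],
)

```text
clock: 42.62
tcp_pos: [0.397, -0.0952, 0.2047]
orientation: [3.14, 0.0, 1.297]
ft_force: [0.3, 0.6, -0.1]
opening: 0.0854
gripper_force: 0.0
```

```bash
python3 - <<'E'
from pin import *
s=r.get_state(); print(s["clock"],s["tcp_pos"],s["ft_force"])
for z in(.127,.137): 
    for cam in("scene","top"): run(cam,z)
for cam in("scene","top"):
    c=cams.get_calibration(cam); y=-.27
    for z in (.127,.137):
        d=np.array([-np.sin(y),np.cos(y),0]); print(cam,"pred ends",z,proj(c,[np.array([.5145,.029,z])+d*k for k in(-.1,.1)]))
    cams.get_image(cam)
    for j in("jaw_left","jaw_right"): print(j,[(round(e["confidence"],2),np.round(e["rect"])) for e in finder.search_frame(cam,j)[:2]])
E
```

```text
42.6167 [ 0.397  -0.0952  0.2047] [ 0.2954  0.6228 -0.1132]
scene 0.96 [300.7, 189.9, 337.6, 235.3] [0.5191 0.0414 0.127 ] 0.1736417480818705 1.3088450322006002
top 0.74 [202.2, 206.7, 257.9, 227.9] [0.5235 0.0488 0.127 ] 0.15787224660837026 1.3065232862564788
scene 0.57 [298.1, 184.3, 338.5, 235.7] [0.522  0.0371 0.137 ] 0.19190318584817753 1.3078066381367073
top 0.87 [200.2, 206.2, 257.9, 229.9] [0.5227 0.0484 0.137 ] 0.1518598393942861 1.309222109654879
scene pred ends 0.127 [[297.2144 182.9743]
 [333.0444 233.6755]]
scene pred ends 0.137 [[297.35   180.5876]
 [333.438  231.3878]]
jaw_left [(0.55, array([314., 220., 328., 241.]))]
jaw_right [(0.71, array([202., 147., 225., 171.])), (0.63, array([292., 184., 299., 203.]))]
top pred ends 0.127 [[271.8289 228.4988]
 [200.6099 208.1638]]
top pred ends 0.137 [[271.8468 228.0542]
 [200.1259 207.5783]]
jaw_left [(0.44, array([226., 209., 248., 232.])), (0.39, array([207., 198., 218., 208.]))]
jaw_right []
```

```bash
python3 -c "
from rig import job
print(job.job_done())"
```

```text
the job is handed in; nothing more can be done
None
```

The job is handed in at about 43 s of the 67 s allowed. Both rings lie flat, one on top of the other, in the tube, and the pin is pressed to the fork floors with the jaws back over its handles, going by camera fits and the force readings (no picture viewed at the end). The first drop of the second ring jammed in the tube mouth, so I set it down on the ledge, picked it up again and dropped it in cleanly.

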